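# Mix a sample tube on the hand-cranked disc mixer

## Task

Take the one long tube out of the white rack and put it cap up, right down, into the empty holder on the tilted mixer disc; then crank the disc two full turns clockwise smoothly, at a steady five to ten seconds a turn, without stalling at the heavy point or letting it run away after it. Let go with the disc resting heavy side lowest again. The disc runs off-centre on its spindle and the mixer only stands loose on its feet, so follow the handle by feel and gently enough that the mixer stays where it stands, and leave the other things alone.

Things in the scene. Friction and masses are not known exactly. Their poses are not given: they have to be found in the camera images.
- mixer: Grey hand-cranked mixer, 5 to 6.2 kg, loose on rubber feet: some 25 N sideways drags it, jerks too. Base 26 mm high, 200 mm wide, reaching 150 mm to the low side and 100 mm to the high side of its origin, which lies at table height; z up; x points uphill, roughly away from the robot. The disc's axle leans 28 deg (0.489 rad) from vertical: outwards it points (-0.469, 0, 0.883) in these axes.
- disc_mid (a point): Middle of the upper face of the tilted aluminium disc (200 mm across, 8 mm thick), about 105 mm above the table. The disc was clamped on its spindle by hand and runs eccentric: the true turning axis, parallel to the axle direction, lies 5 to 9 mm from this point, in a direction not known beforehand and not to be seen; so the handle's circle is off-centre and has to be felt out.
- disc (a joint): Turn of the disc, rad, counted on: 0 when the heavy steel canister clamped on it (56 mm across, 68 high, 66 from the disc's middle) is at the low side and the handle straight uphill; grows clockwise seen from above. At the handle some 7 to 12 N work against you in the first half of each turn (most at a quarter), and drive it on in the second; friction 2 N. Let go, it stays or swings near 0.
- handle_mid (a point): Middle of the grip of the crank handle: a black free-spinning sleeve, 22 mm across and 54 mm long, square to the disc face, 62 mm from the disc's middle (not from the true turning axis), its lower end 10 mm and its upper end 64 mm above the disc face; this point is 40 mm above the disc face. Gripped hard, each mm off its true circle loads it with some 10 N.
- holder (a point): Inner floor of the empty tube holder: a white plastic collar on the disc, parallel to the axle, bore 19 mm, outside 29 mm, top 50 mm above the disc face, floor 3 mm above it; 70 mm from the disc's middle, a quarter turn anticlockwise (from above) from the handle. z axis = along the axle, outwards; x and y turn with the disc.
- holder_mouth (a point): Centre of the mouth of the holder, 47 mm above its inner floor along the axle.
- pace_wheel: Steel pace wheel, 52 mm across, low in the middle of the disc (top 11 mm above its face). It is dragged round by the disc through a viscous coupling with a lag of about 0.7 s, so its turning speed is the disc's speed smoothed; it is not to be handled.
- tube: The long sample tube: 105 mm long, clear, 15 mm across, foot tapering to 8 mm over its last 8 mm, with a white cap 19 mm across and 22 mm high; 30 g. Origin: centre of the foot; z along the tube to the cap. It stands upright in one of the four holes of the rack, its foot 8 mm above the table.
- tube_foot (a point): Centre of the tube's foot.
- tube_cap (a point): Point on the tube's centre line in its cap, 94 mm from the foot: where to grip.
- rack: White tube rack, 44 x 190 x 50 mm, fixed, its long side along its y; four holes 18.5 mm wide in a row, 46 mm apart, 42 mm deep. Origin: centre of its underside.
- short_tube1: Bystander: short tube, 78 mm long, 14.4 mm across, white cap 17 mm across, in the rack. Origin: foot.
- short_tube2: Bystander, as short_tube1.
- short_tube3: Bystander, as short_tube1.
- dropper: Bystander: amber dropper bottle with white cap, 42 mm across, 85 mm high. Origin: underside.
- tub: Bystander: clear round tub of white balls, 110 mm across, 70 mm high. Origin: underside.
There are look-alikes about, which are no part of the job. What is shaped like the tube but black or orange is not meant.

How it is judged:
By the outcome, as a careful person would: the job done as asked, in the order asked, and still so for the second after the job is handed in, with the robot touching nothing.
It also fails if it takes over 72 s, if anything falls off the work surface, if the arm or the gripper's body presses on something with over 40 N, if the wrist force passes 120 N, or if a joint passes its speed limit or range.

## Robot

A 6-joint arm with a two-finger parallel gripper is mounted at the origin on the work surface. World frame = base frame: x ahead of the robot, y to its left, z up, the work surface at z = 0. Lengths are in m, angles in rad, forces in N, time in s.
With the tool pointing down it reaches from about 0.375 to 0.975 m from the base axis. Payload 3.8 kg.
Tool frame: the origin (TCP) lies midway between the tips of the shut fingers; the grasp point (between the pads) lies arm.grip_depth behind it (arm.grip_depth is the distance from the TCP to the grasp point, in m); x points along the fingers, y is the direction in which the jaws open and shut, and the axes are right-handed (so a half turn about x gives the same grasp; the last joint's range is limited). The gripper opens to 88 mm and grips with 3 to 60 N. Pads are 18 mm wide; open, the fingers measure 123 mm over their backs; the gripper's body (75 mm by 187 mm) begins 45 mm behind the grasp point.
Start: joints at [1.179, 0.264, 1.604, -0, 1.274, -0.037], TCP at [0.234, 0.633, 0.239] pointing down, gripper open.
Joint ranges: [-2.63, 2.63], [-0.94, 2.18], [0.31, 2.57], [-1.31, 4.45], [0, 2.66], [-2.55, 2.55]. Speed limits (rad/s): [2.57, 2.57, 3.14, 3.14, 3.14, 3.14].

## Interface

Orientations are given as a unit quaternion [w, x, y, z].
In Python, from plant import monitor, get_image, calibration, arm gives the robot as it stands.
- The arm moves only by the shell command python3 -m handwheel 'ROWS' [FORCE]. ROWS is JSON, a list that holds one entry, the list of rows, each a list of 7 numbers: the shift along the tool's x, y, z in units of 500 mm (1.0 is 500 mm), then the turn, a rotation vector about the tool's x, y, z in units of 30 degrees (1.0 is 30 degrees), then the opening, from -1 (shut) to 1 (fully open). In form: [[[tx, ty, tz, rx, ry, rz, claw], ...]]. A call has 1 to 12 rows; each row is the pose to reach, as a shift and turn from the pose commanded when the call began, along the tool's axes at that moment; what a row does not reach only later rows make up. A row lasts 1/12 s, in which the tool goes at most 41.7 mm and 7.16 degrees, less where a joint would pass 70% of its speed; a pose out of reach is approached as far as the arm can. A call with a number of a shift or a turn outside -1 to 1 is refused whole. A call with a gripper value outside its range is refused whole. The fingers move at their own pace and stop on an object; FORCE is the grip in N (left out, the last holds). Time passes only in rows, so rows that repeat a pose let the fingers close. It gives the time, the measured TCP pose, the force and the opening at its end, in the units of the state.
- monitor.sense(): the state, without advancing time (a new reading comes with each control period).
- get_image(name): name is "scene" or "top" or "wrist"; returns the picture (384x512x3 uint8, red, green, blue); there is no depth.
- calibration(name): a dict with "fx", "fy", "cx", "cy" (pixels), "R" (3x3) and "t" (3): a world point X has camera coordinates R X + t. Camera axes: x right, y down, z forward; pixel columns grow to the right and rows downward; lengths in m; the calibration is good to about 2 mm. A picture is of the moment at which its call begins: read the wrist's pose just before it. calibration takes no time and is no camera call; for the wrist camera it gives the pose at the moment of the call.
- arm.close_job(): hands the job in, once; it reports no verdict.
The state is a dict: "clock": time; "qpos": joint angles; "qd": joint speeds; "joint_efforts": joint torques, N m; "eef_pos": TCP position; "orientation": TCP orientation; "wrist_force": force on the tool from outside, world axes, zero at the start; "torque": the same for the moment, N m; "finger_gap": opening from 0.0 (shut) to 1.0 (fully open).
Only numpy, scipy, OpenCV 4.12 (cv2) and the standard library are available. Lean on these libraries where they do the work, as an engineer would, in place of code of your own. Each camera call takes 0.05 s, during which the arm holds its last target.

## Working session

There is one attempt and no reset: what is moved stays moved. The work goes in short steps, Python scripts to look and compute and a shell command to move; the robot and the scene stay as the last step left them, time stands still between calls to the robot, and variables do not carry over. Pictures are saved under pics/ and viewed, and the job is handed in when it is done.

I'll start by looking at the state and the pictures.

```bash
mkdir -p pics; ls; python3 - <<'E'
from plant import monitor,get_image,calibration,arm
import cv2,numpy as np
np.set_printoptions(precision=4,suppress=True)
s=monitor.sense(); print(s); print(arm.grip_depth)
for n in ("scene","top","wrist"):
    c=calibration(n); print(n,c)
    im=get_image(n); cv2.imwrite(f"pics/{n}0.png",im[:,:,::-1])
E
```

```text
pics
{'clock': 0.0, 'qpos': array([ 1.1791,  0.2647,  1.6053, -0.    ,  1.2736, -0.0369]), 'qd': array([ 0.0007, -0.001 ,  0.0002, -0.0016, -0.0006,  0.0001]), 'joint_efforts': array([  0.0023, -50.212 , -35.6873,   0.0731,   0.0297,  -0.0002]), 'eef_pos': array([0.2343, 0.6323, 0.2374]), 'orientation': array([ 0.6959,  0.1241,  0.6962, -0.1255]), 'wrist_force': array([ 0.9374, -0.8594,  0.4997]), 'torque': array([-0.0047,  0.0416, -0.0254]), 'finger_gap': 0.9993737969480199}
0.0187
scene {'fx': 391.7198938132926, 'fy': 391.7198938132926, 'cx': 256.76866555877126, 'cy': 178.73853484832057, 'R': array([[-0.4706,  0.8823, -0.0035],
       [ 0.5181,  0.2731, -0.8105],
       [-0.7142, -0.3833, -0.5857]]), 't': array([ 0.1918, -0.2046,  1.2686])}
top {'fx': 463.9393090755861, 'fy': 463.9393090755861, 'cx': 255.1254848563798, 'cy': 192.82380697006698, 'R': array([[ 0.023 , -0.9997,  0.0034],
       [-0.9831, -0.0232, -0.1818],
       [ 0.1819,  0.0009, -0.9833]]), 't': array([0.0636, 0.5657, 0.9364])}
wrist {'fx': 277.42222691452287, 'fy': 277.42222691452287, 'cx': 254.01449451726256, 'cy': 192.8839642401931, 'R': array([[ 0.3477,  0.9376, -0.0016],
       [ 0.8978, -0.3324,  0.2889],
       [ 0.2703, -0.1019, -0.9574]]), 't': array([-0.6737, -0.0394,  0.3902])}
```

View pics/scene0.png

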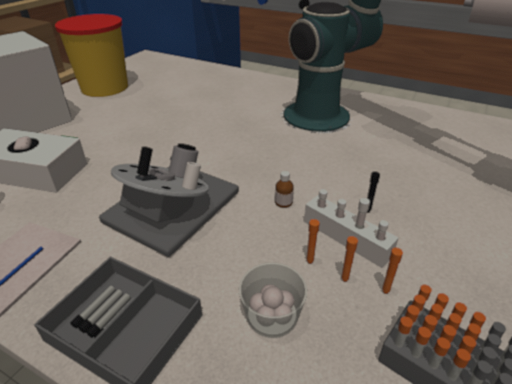

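View pics/top0.png

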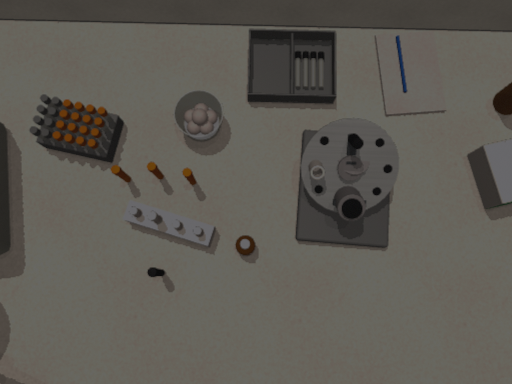

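View pics/wrist0.png

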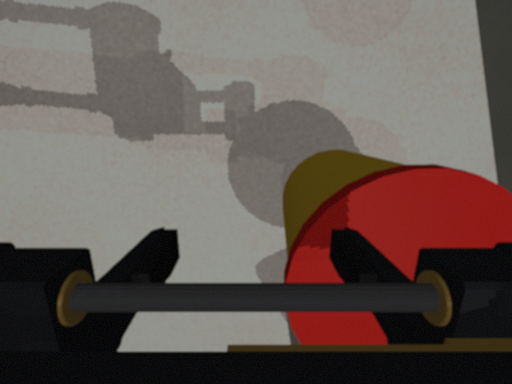

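The scene view shows the rack at about (350,230) with four capped tubes; the third from the left (361,213) looks tallest. The mixer is at (170,190), with handle (145,160), canister (183,160) and white holder (192,176). In the top view the rack is at (170,223), disc at (350,168), handle at (355,142), canister at (351,208) and holder at (317,172).

Next, close crops.

```bash
python3 - <<'E'
import cv2,numpy as np
s=cv2.imread("pics/scene0.png");t=cv2.imread("pics/top0.png")
a=cv2.resize(s[170:310,280:420],(560,560),interpolation=cv2.INTER_CUBIC)
cv2.imwrite("pics/c1.png",a)
b=cv2.resize(t[190:250,115:225],None,fx=7,fy=7,interpolation=cv2.INTER_CUBIC);cv2.imwrite("pics/c2.png",b)
b=cv2.resize(t[110:250,290:410],None,fx=4.2,fy=4.2,interpolation=cv2.INTER_CUBIC);cv2.imwrite("pics/c3.png",b)
b=cv2.resize(s[130:250,95:245],None,fx=5,fy=5,interpolation=cv2.INTER_CUBIC);cv2.imwrite("pics/c4.png",b)
E
```

```text
(no output)
```

View pics/c1.png

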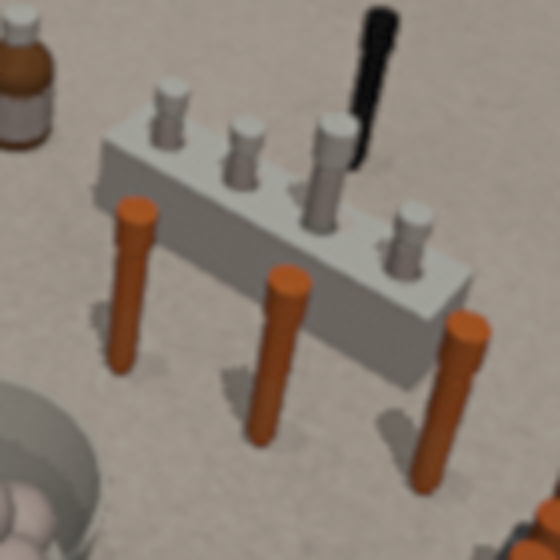

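View pics/c2.png

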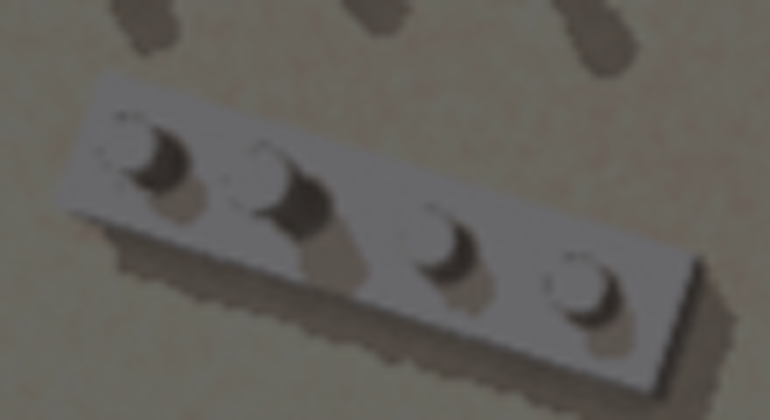

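View pics/c3.png

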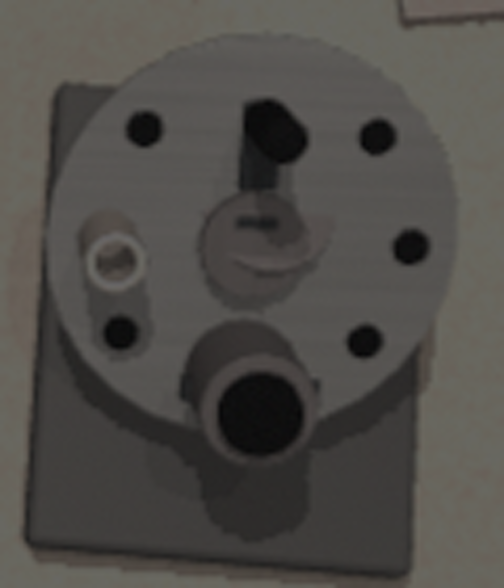

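View pics/c4.png

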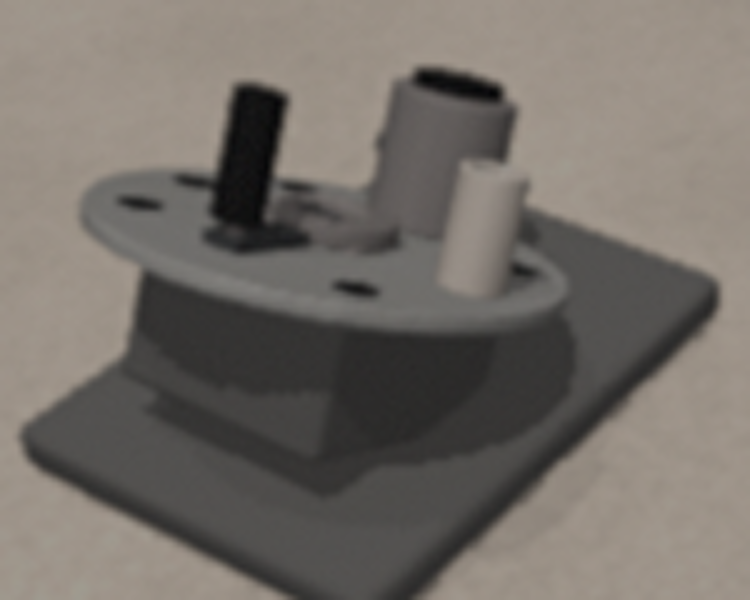

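The candidates in the scene view are:
- white caps at (322,195), (341,205), (364,203) and (382,226)
- a black-capped tube at (373,190)
- orange tubes at (312,240), (349,258) and (392,270)
- vials with black caps in the tray at (95,310)

The crop shows that (364,203) has the wider cap and stands tallest, so that is the tube. In the top view it is the cap at (152,215), second from the left.

Now the positions.

```bash
cat > h.py <<'E'
import numpy as np,cv2
from scipy.spatial.transform import Rotation as Rot
from plant import monitor,get_image,calibration,arm
np.set_printoptions(precision=4,suppress=True)
def ray(c,p):
    R,t=np.array(c["R"]),np.array(c["t"])
    d=R.T@np.array([(p[0]-c["cx"])/c["fx"],(p[1]-c["cy"])/c["fy"],1.]); return -R.T@t,d/np.linalg.norm(d)
def onz(c,p,z):
    o,d=ray(c,p); return o+d*(z-o[2])/d[2]
def tri(cs,ps):
    A=np.zeros((3,3));b=np.zeros(3);L=[]
    for c,p in zip(cs,ps):
        o,d=ray(c,p);M=np.eye(3)-np.outer(d,d);A+=M;b+=M@o;L.append((o,M))
    x=np.linalg.solve(A,b); return x,[np.linalg.norm(M@(x-o)) for o,M in L]
def proj(c,X):
    q=np.array(c["R"])@X+np.array(c["t"]); return np.array([c["fx"]*q[0]/q[2]+c["cx"],c["fy"]*q[1]/q[2]+c["cy"]])
def Rt(s=None):
    s=s or monitor.sense(); q=s["orientation"]; return Rot.from_quat([q[1],q[2],q[3],q[0]])
def plan(target_p,Rtar,s=None,p0=None,R0=None):
    """shift (units of .5 m) and rotvec (units 30deg) in tool axes"""
    s=s or monitor.sense(); R0=R0 or Rt(s); p0=s["eef_pos"] if p0 is None else p0
    d=R0.inv().apply(np.array(target_p)-p0)/.5
    r=(R0.inv()*Rtar).as_rotvec()/np.radians(30)
    return np.concatenate([d,r])
E
python3 - <<'E'
from h import *
ct,cs=calibration("top"),calibration("scene")
T=lambda x,y,f,ox,oy:(x/f+ox-.0,y/f+oy)
print("tube",onz(ct,(152.3,215.6),.113),onz(cs,(364.3,200.8),.113),tri([ct,cs],[(152.3,215.6),(364.3,200.8)]))
# rack corners top z .05
for p in [(105,75),(698,258),(655,395),(58,212)]:
    print("rack",onz(ct,(p[0]/7+115,p[1]/7+190),.05))
for p in [(57,85),(27,545),(412,572)]:
    print("base",onz(ct,(p[0]/4.2+290,p[1]/4.2+110),.026))
print("mouth",tri([ct,cs],[(117/4.2+290,262/4.2+110),(494/5+95,168/5+130)]))
print("handle top",tri([ct,cs],[(282/4.2+290,138/4.2+110),(261/5+95,92/5+130)]))
print("can top",tri([ct,cs],[(261/4.2+290,414/4.2+110),(460/5+95,88/5+130)]))
# disc ellipse
print("disc c (x)",onz(ct,(252/4.2+290,238/4.2+110),.105))
E
```

```text
tube [0.5022 0.2788 0.113 ] [0.5037 0.2805 0.113 ] (array([0.5022, 0.2797, 0.1116]), [np.float64(0.0005811787619032719), np.float64(0.0005811787619033213)])
rack [0.5411 0.3422 0.05  ]
rack [0.4896 0.1601 0.05  ]
rack [0.4483 0.1713 0.05  ]
rack [0.499  0.3533 0.05  ]
base [ 0.7141 -0.0286  0.026 ]
base [ 0.4685 -0.0142  0.026 ]
base [ 0.4593 -0.2108  0.026 ]
mouth (array([ 0.5897, -0.044 ,  0.1468]), [np.float64(3.9639144104460526e-05), np.float64(3.96391441045386e-05)])
handle top (array([ 0.6383, -0.112 ,  0.1889]), [np.float64(0.00031459049003184665), np.float64(0.00031459049003162304)])
can top (array([ 0.5228, -0.1128,  0.1285]), [np.float64(0.0005167048965686911), np.float64(0.0005167048965686932)])
disc c (x) [ 0.6129 -0.1152  0.105 ]
```

The measurements agree with each other:
- **Rack:** 189 x 43 mm, with the tube exactly in its +23 mm hole.
- **Mixer:** handle, canister and holder all give the same disc middle, about (0.613, -0.1145, 0.104), with mixer yaw about -3° and disc angle about -0.05.

Next I'll plan the move above the tube.

```bash
python3 - <<'E'
from h import *
s=monitor.sense();R=Rt(s);print(R.as_matrix(),s["clock"])
ct,cs=calibration("top"),calibration("scene")
for n,(a,b) in {"o1":((116,170),(313,225)),"o2":((153,166),(351,241)),"o3":((187,172),(394,252))}.items(): print(n,onz(ct,a,.105))
print("black",onz(ct,(153,272),.105), "short3",onz(ct,(135,211),.086))
u=np.array([.963,-.27,0]);u/=np.linalg.norm(u)
for sg in (1,-1):
    y=sg*u;x=np.array([0,0,-1.]);z=np.cross(x,y)
    Rg=Rot.from_matrix(np.c_[x,y,z])
    print(sg,plan([.5015,.279,.19],Rg),plan([.5015,.279,.083],Rg))
E
```

```text
[[-0.0007  0.3474  0.9377]
 [-0.0016  0.9377 -0.3474]
 [-1.     -0.0017 -0.    ]] 0.15
o1 [0.5946 0.3601 0.105 ]
o2 [0.6048 0.2856 0.105 ]
o3 [0.5939 0.2159 0.105 ]
black [0.3925 0.2722 0.105 ] short3 [0.5143 0.3206 0.086 ]
1 [ 0.0962 -0.4771  0.7467  2.8445  0.0024  0.0028] [ 0.3102 -0.4767  0.7467  2.8445  0.0024  0.0028]
-1 [ 0.0962 -0.4771  0.7467 -3.1555 -0.0028  0.0025] [ 0.3102 -0.4767  0.7467 -3.1555 -0.0028  0.0025]
```

```bash
python3 - <<'E'
from h import *
cs=calibration("scene");ct=calibration("top");cw=calibration("wrist")
for X in ([.234,.632,.237],[.3,.7,.1],[.5,.28,.113]): print(proj(cs,np.array(X)),proj(ct,np.array(X)))
print(onz(cs,(100,92),0),ray(cw,(254,192)))
for z in (.1,.2): print(onz(cw,(400,250),z))
E
```

```text
[603.9277 122.8023] [-94.2215 365.5416]
[616.4138 211.553 ] [-71.5745 315.5781]
[364.5932 199.6134] [151.6153 216.6812]
[ 0.1879 -0.7646  0.    ] (array([0.1642, 0.6583, 0.384 ]), array([ 0.2676, -0.1007, -0.9583]))
[0.3659 0.7605 0.1   ]
[0.2949 0.7245 0.2   ]
```

```bash
python3 -m handwheel '[[[-0.02,-0.08,0,0,0,0,1],[-0.02,-0.16,0.02,0.2,0,0,0.5],[-0.02,-0.22,0.08,0.44,0,0,0.2],[-0.02,-0.27,0.14,0.67,0,0,0.1],[-0.02,-0.32,0.20,0.9,0,0,0]]]' 15
python3 - <<'E'
from h import *
s=monitor.sense();print(s["clock"],s["wrist_force"])
u=np.array([.963,-.27,0]);u/=np.linalg.norm(u)
x=np.array([0,0,-1.]);Rg=Rot.from_matrix(np.c_[x,u,np.cross(x,u)])
print(plan([.5015,.279,.17],Rg))
E
```

```text
clock: 0.57
eef_pos: [0.2724, 0.4464, 0.2483]
orientation: [0.647, 0.285, 0.647, -0.285]
wrist_force: [1.3, 0.0, -0.0]
finger_gap: 0.726
0.5667 [ 1.2712  0.0013 -0.022 ]
[0.1567 0.1125 0.5562 1.9364 0.0011 0.0005]
```

```bash
python3 -m handwheel '[[[0,0.0,0.08,0.23,0,0,-0.1],[0,0.03,0.16,0.46,0,0,-0.1],[0,0.05,0.24,0.69,0,0,-0.1],[0,0.07,0.32,0.9,0,0,-0.1],[0,0.09,0.39,1,0,0,-0.1]]]'
python3 - <<'E'
from h import *
s=monitor.sense();print(s["clock"],s["wrist_force"])
u=np.array([.963,-.27,0]);u/=np.linalg.norm(u)
x=np.array([0,0,-1.]);Rg=Rot.from_matrix(np.c_[x,u,np.cross(x,u)])
print(plan([.5015,.279,.17],Rg))
E
```

```text
clock: 0.98
eef_pos: [0.4395, 0.3334, 0.2487]
orientation: [0.551, 0.443, 0.551, -0.443]
wrist_force: [0.4, 0.4, -0.4]
finger_gap: 0.453
0.9833 [ 0.4462  0.4158 -0.4012]
[ 0.1575  0.0979  0.1327  0.9336  0.0003 -0.0007]
```

```bash
python3 -m handwheel '[[[0.04,0.03,0.05,0.23,0,0,-0.1],[0.08,0.06,0.09,0.46,0,0,-0.1],[0.12,0.08,0.12,0.69,0,0,-0.1],[0.14,0.098,0.133,0.93,0,0,-0.1],[0.14,0.098,0.133,0.93,0,0,-0.1],[0.14,0.098,0.133,0.93,0,0,-0.1]]]'
python3 - <<'E'
from h import *
s=monitor.sense();print(s["clock"],s["wrist_force"],s["qpos"])
u=np.array([.963,-.27,0]);u/=np.linalg.norm(u)
x=np.array([0,0,-1.]);Rg=Rot.from_matrix(np.c_[x,u,np.cross(x,u)])
print(plan([.5015,.279,.083],Rg))
im=get_image("wrist");cv2.imwrite("pics/w1.png",im[:,:,::-1])
cw=calibration("wrist"); print(proj(cw,np.array([.5015,.279,.113])),proj(cw,np.array([.5015,.279,.091])))
E
```

```text
clock: 1.48
eef_pos: [0.4999, 0.2806, 0.1778]
orientation: [-0.43, -0.561, -0.43, 0.562]
wrist_force: [0.2, 0.9, 0.5]
finger_gap: 0.453
1.4833 [0.1502 0.8815 0.5287] [0.4678 0.1207 1.8893 0.0004 1.134  0.7315]
[0.1895 0.0043 0.002  0.0183 0.0026 0.0039]
[256.6963 207.3464] [256.4756 198.9554]
```

View pics/w1.png

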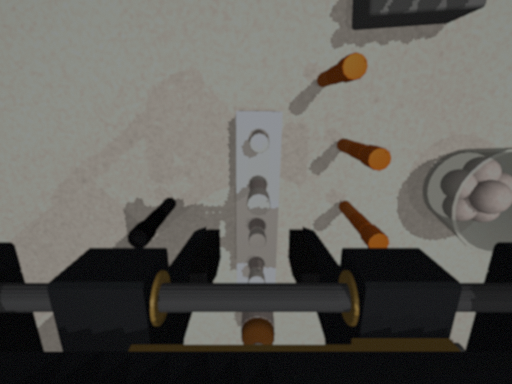

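```bash
python3 - <<'E'
from h import *
im=cv2.imread("pics/w1.png")
a=cv2.resize(im[100:300,180:340],None,fx=3.6,fy=2.9*1.0,interpolation=cv2.INTER_CUBIC);a=cv2.resize(im[110:280,190:330],None,fx=3.5,fy=3.5,interpolation=cv2.INTER_CUBIC)
a=cv2.convertScaleAbs(a,alpha=1.5)
cv2.imwrite("pics/w1c.png",a)
cw=calibration("wrist")
u=np.array([.27,.963,0]);c=np.array([.4945,.2567,0])
for k,z in ((69,.086),(23,.113),(-23,.086),(-69,.086)): print(k,proj(cw,c+u*k/1000+[0,0,z]))
for sx in(-22,22):print(proj(cw,np.array([.4945,.2567,0.05])+u*.095+np.array([.963,-.27,0])*sx/1000))
E
```

```text
69 [256.2685 146.4814]
23 [255.8037 207.7541]
-23 [255.0558 243.613 ]
-69 [254.5364 285.2127]
[233.2688 113.9891]
[279.3826 114.4789]
```

View pics/w1c.png

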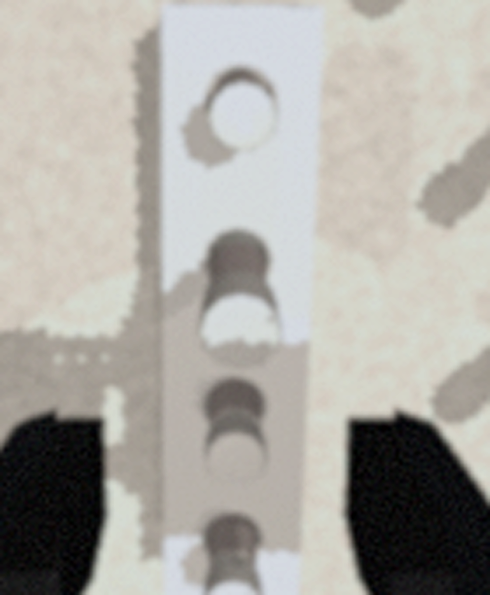

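The long tube's cap is at crop (241,325), which is (259,203) in the wrist picture. That is within about 3 mm of the estimate, and the jaws straddle it with room to the neighbours. Going down now.

```bash
python3 -m handwheel '[[[0.05,0.006,0,0.018,0,0,-0.1],[0.11,0.006,-0.001,0.018,0.002,0.004,-0.1],[0.16,0.006,-0.001,0.018,0.002,0.004,-0.1],[0.189,0.006,-0.001,0.018,0.002,0.004,-0.1],[0.189,0.006,-0.001,0.018,0.002,0.004,-0.1],[0.189,0.006,-0.001,0.018,0.002,0.004,-0.4],[0.189,0.006,-0.001,0.018,0.002,0.004,-0.8],[0.189,0.006,-0.001,0.018,0.002,0.004,-1],[0.189,0.006,-0.001,0.018,0.002,0.004,-1],[0.189,0.006,-0.001,0.018,0.002,0.004,-1]]]' 20
python3 - <<'E'
from h import *
s=monitor.sense();print(s["clock"],s["wrist_force"],s["torque"],s["finger_gap"]*88,Rt(s).as_matrix()[:,0])
E
```

```text
clock: 2.37
eef_pos: [0.5047, 0.2817, 0.0864]
orientation: [0.427, 0.566, 0.426, -0.562]
wrist_force: [-0.5, -0.3, 5.8]
finger_gap: 0.201
2.3667 [-0.4861 -0.325   5.8315] [-0.023   0.1651 -0.0096] 17.71986876149773 [ 0.0055  0.0023 -1.    ]
```

```bash
python3 - <<'E'
from h import *
s=monitor.sense();print(s["clock"],s["wrist_force"],s["torque"],s["finger_gap"]*88,s["eef_pos"])
im=get_image("wrist");cs=calibration("scene");im2=get_image("scene")
a=np.hstack([cv2.resize(im,(400,300)),cv2.resize(im2[130:280,280:430],(400,400))[:300]])
cv2.imwrite("pics/g1.png",a[:,:,::-1])
s=monitor.sense();print(s["clock"],s["wrist_force"],s["eef_pos"])
E
```

```text
2.3667 [-0.4861 -0.325   5.8315] [-0.023   0.1651 -0.0096] 17.71986876149773 [0.5047 0.2817 0.0864]
2.4667 [-0.0748  0.2432  5.9292] [0.5048 0.2817 0.0864]
```

View pics/g1.png

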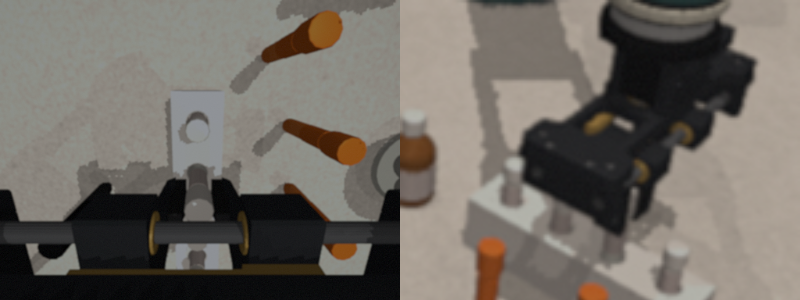

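The fingers are closed on the cap with a gap of 17.7 mm. Only a small push-down reaction is left, about 6 N. Lifting straight up.

```bash
python3 -m handwheel '[[[-0.01,0,0,0,0,0,-1],[-0.03,0,0,0,0,0,-1],[-0.06,0,0,0,0,0,-1],[-0.10,0,0,0,0,0,-1],[-0.15,0,0,0,0,0,-1],[-0.2,0,0,0,0,0,-1],[-0.24,0,0,0,0,0,-1],[-0.26,0,0,0,0,0,-1],[-0.26,0,0,0,0,0,-1],[-0.26,0,0,0,0,0,-1]]]' 25
python3 - <<'E'
from h import *
s=monitor.sense();print(s["clock"],s["wrist_force"],s["torque"],s["finger_gap"]*88,s["eef_pos"],Rt(s).as_matrix())
im=get_image("wrist");im2=get_image("scene");im3=get_image("top")
cv2.imwrite("pics/l_s.png",im2[:,:,::-1]);cv2.imwrite("pics/l_t.png",im3[:,:,::-1])
cs=calibration("scene")
p=proj(cs,s["eef_pos"]);print("tcp px",p, "foot px pred",proj(cs,s["eef_pos"]-[0,0,.075]))
x,y=map(int,p)
a=np.hstack([cv2.resize(im,(400,300)),cv2.resize(im2[y-50:y+70,x-80:x+80],(400,300))])
cv2.imwrite("pics/l1.png",a[:,:,::-1]);print(x-80,y-50)
E
```

```text
clock: 3.3
eef_pos: [0.5031, 0.2808, 0.2145]
orientation: [0.427, 0.565, 0.426, -0.563]
wrist_force: [0.0, 0.2, -0.9]
finger_gap: 0.208
3.3 [ 0.0448  0.239  -0.9323] [-0.0935  0.0912  0.0226] 18.273757693389413 [0.5031 0.2808 0.2145] [[ 0.003   0.9624 -0.2718]
 [ 0.0008 -0.2718 -0.9624]
 [-1.      0.0027 -0.0016]]
tcp px [373.8128 154.9367] foot px pred [366.8159 189.4656]
293 104
```

View pics/l1.png

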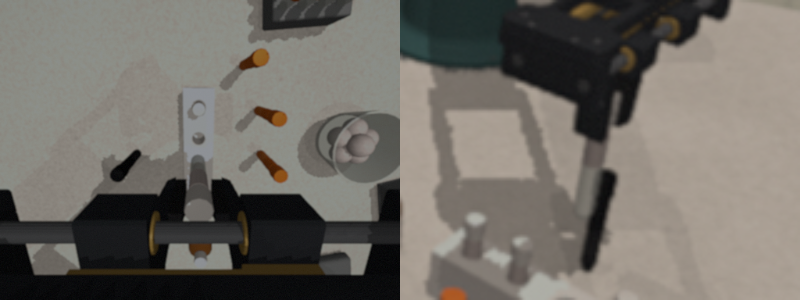

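The tube is held and its rack hole shows empty at (198,138) in the wrist half. The foot in the scene is at about (366,189), against a predicted (367,189.5). I'll check the lean more finely in the wrist view.

```bash
python3 - <<'E'
from h import *
s=monitor.sense()
im=get_image("wrist");cw=calibration("wrist");print(cw["t"])
cv2.imwrite("pics/w2.png",im[:,:,::-1])
for d in (.075,.067,.02,-.0): print(d,proj(cw,s["eef_pos"]+Rt(s).apply([d,0,0])))
a=cv2.resize(im[170:310,200:310],None,fx=5,fy=4.2,interpolation=cv2.INTER_CUBIC)
cv2.imwrite("pics/w2c.png",cv2.convertScaleAbs(a,alpha=1.6)[:,:,::-1])
E
```

```text
[-0.4066  0.3562  0.4823]
0.075 [254.1237 201.5521]
0.067 [254.1301 204.6839]
0.02 [254.1784 228.4477]
-0.0 [254.2072 242.5774]
```

View pics/w2c.png

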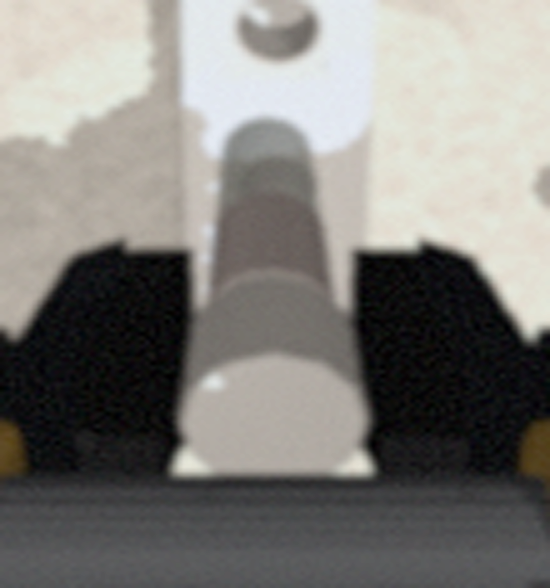

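The foot edge in the wrist view is within 1 px of the prediction, so the tube hangs straight. Planning the pre-insert pose next.

```bash
cat >> h.py <<'E'
PSI=np.radians(-3.0)
M=Rot.from_euler('z',PSI)           # mixer axes in world
A=M.apply([-.4695,0,.8829]); UP=M.apply([.8829,0,.4695]); YM=M.apply([0,1,0])
RG=Rot.from_matrix(np.c_[-A,UP,np.cross(-A,UP)])
MID=np.array([.613,-.1145,.1045])
MOUTH=np.array([.5897,-.044,.1468])
E
python3 - <<'E'
from h import *
print(RG.as_matrix())
print(plan(MOUTH+.107*A,RG)); print(MOUTH+.107*A)
E
```

```text
[[ 0.4689  0.8817 -0.0523]
 [-0.0246 -0.0462 -0.9986]
 [-0.8829  0.4695 -0.    ]]
[-0.0576  0.2471  0.5987 -0.4166  0.1064  0.9307]
[ 0.5395 -0.0414  0.2413]
```

```bash
python3 -m handwheel '[[[-0.05,0.01,0.04,0,0,0,-1],[-0.09,0.04,0.1,-0.05,0.01,0.1,-1],[-0.10,0.07,0.16,-0.1,0.03,0.23,-1],[-0.10,0.1,0.22,-0.15,0.04,0.35,-1],[-0.10,0.13,0.29,-0.2,0.05,0.46,-1],[-0.10,0.16,0.36,-0.25,0.07,0.58,-1],[-0.10,0.18,0.43,-0.3,0.08,0.7,-1],[-0.10,0.21,0.49,-0.35,0.09,0.81,-1],[-0.10,0.23,0.54,-0.4,0.1,0.9,-1],[-0.09,0.245,0.58,-0.416,0.106,0.93,-1],[-0.07,0.247,0.597,-0.416,0.106,0.93,-1],[-0.0576,0.247,0.599,-0.416,0.106,0.93,-1]]]'
python3 -m handwheel '[[[0,0,0,0,0,0,-1],[0,0,0,0,0,0,-1],[0,0,0,0,0,0,-1]]]'
cat > look.py <<'E'
from h import *
import sys
n=sys.argv[1]
s=monitor.sense();print(s["clock"],s["wrist_force"],s["torque"],s["finger_gap"]*88,s["eef_pos"],s["qpos"])
print("err to pre",plan(MOUTH+.107*A,RG))
i1=get_image("wrist");cw=calibration("wrist");i2=get_image("scene");i3=get_image("top")
for k,i in zip("wst",(i1,i2,i3)): cv2.imwrite(f"pics/{n}_{k}.png",i[:,:,::-1])
ct,cs=calibration("top"),calibration("scene")
f=s["eef_pos"]+Rt(s).apply([.077,0,0])
print("foot",f,"px s",proj(cs,f),"t",proj(ct,f),"w",proj(cw,f)); print("mouth px s",proj(cs,MOUTH),"t",proj(ct,MOUTH),"w",proj(cw,MOUTH))
def crop(i,x0,y0,w,h,W,H): return cv2.convertScaleAbs(cv2.resize(i[y0:y0+h,x0:x0+w],(W,H),interpolation=cv2.INTER_CUBIC),alpha=1.4)
cv2.imwrite(f"pics/{n}_c.png",np.hstack([crop(i2,130,110,100,120,400,480),crop(i3,290,130,100,120,400,480)])[:,:,::-1])
E
python3 look.py p1
```

```text
clock: 4.5
eef_pos: [0.5389, -0.0429, 0.2406]
orientation: [0.595, 0.617, 0.347, -0.381]
wrist_force: [-0.4, 0.7, -1.8]
finger_gap: 0.203
clock: 4.75
eef_pos: [0.5407, -0.0402, 0.2429]
orientation: [0.596, 0.616, 0.348, -0.379]
wrist_force: [-1.1, 0.0, -0.2]
finger_gap: 0.2
4.75 [-1.0839  0.0147 -0.2316] [-0.0836  0.2922  0.0053] 17.574615002443732 [ 0.5407 -0.0402  0.2429] [-0.1503 -0.2957  2.2224  0.0725  0.7274 -0.1405]
err to pre [ 0.0018 -0.0035  0.0026 -0.0003 -0.0039 -0.0042]
foot [ 0.577  -0.0419  0.175 ] px s [197.089  148.7559] t [318.8114 175.577 ] w [253.5059 200.7439]
mouth px s [193.8152 163.6008] t [317.873  172.3571] w [251.4794 192.0392]
```

View pics/p1_c.png

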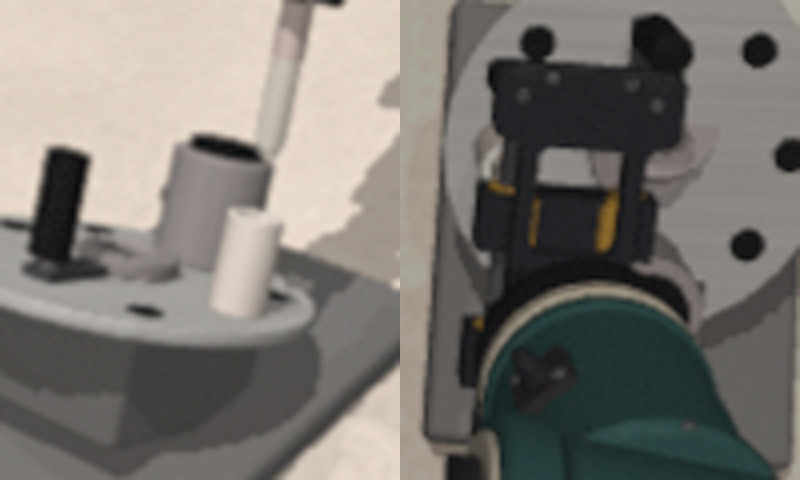

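View pics/p1_w.png

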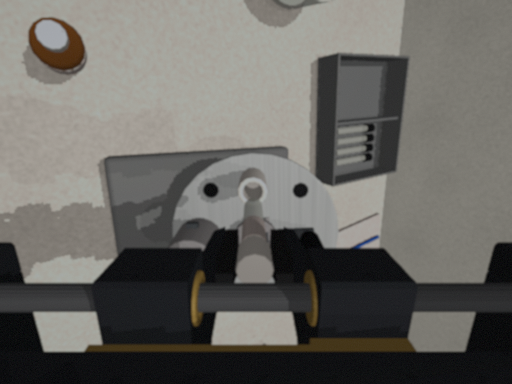

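```bash
python3 - <<'E'
from h import *
im=cv2.imread("pics/p1_w.png")
cv2.imwrite("pics/p1_wc.png",cv2.convertScaleAbs(cv2.resize(im[145:245,165:345],None,fx=4.4,fy=4.4,interpolation=cv2.INTER_CUBIC),alpha=1.5))
cw=calibration("wrist")
a,b=onz(cw,(110,157.5),.026),onz(cw,(284,149),.026);print(a,b,np.degrees(np.arctan2(*(b-a)[1::-1])))
E
```

```text
[ 0.477  -0.0136  0.026 ] [ 0.7095 -0.0312  0.026 ] -4.335610926058595
```

View pics/p1_wc.png

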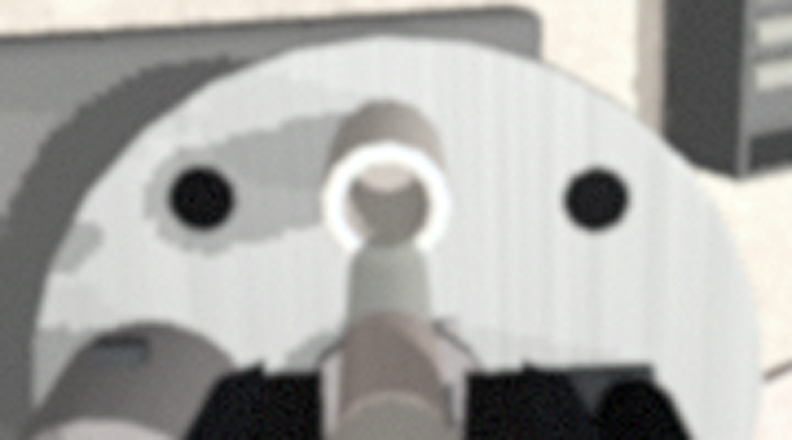

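```bash
python3 - <<'E'
from h import *
im=cv2.imread("pics/p1_w.png")
c=im[180:220,235:272].astype(float);c=np.clip((c-40)*2.2,0,255).astype(np.uint8)
cv2.imwrite("pics/p1_wd.png",cv2.resize(c,None,fx=15,fy=15,interpolation=cv2.INTER_NEAREST))
E
```

```text
(no output)
```

View pics/p1_wd.png

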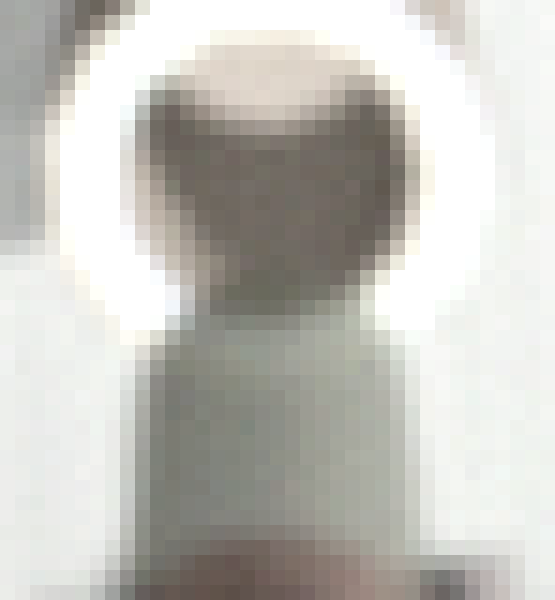

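```bash
python3 - <<'E'
from h import *
s=monitor.sense();cw=calibration("wrist");R=Rt(s)
for d in (.077,.100,.104,.107,.110): print(d,proj(cw,s["eef_pos"]+R.apply([d,0,0])))
# mouth from wrist on plane (depth from tri z)
o,dv=ray(cw,(253.0,191.4)); n=R.as_matrix()[:,0]
for dep in (.104,.107,.110):
    k=((s["eef_pos"]+dep*n-o)@n)/(dv@n);P=o+k*dv;print(dep,P,(R.inv().apply(P-s["eef_pos"])))
print(tri([cw,calibration("top"),calibration("scene")],[(253.0,191.4),(317.86,172.38),(193.8,163.6)]))
E
```

```text
0.077 [254.0151 200.7058]
0.1 [254.0052 192.8776]
0.104 [254.0036 191.6509]
0.107 [254.0025 190.7543]
0.11 [254.0014 189.8769]
0.104 [ 0.5893 -0.0422  0.1515] [ 0.104  -0.0009 -0.0002]
0.107 [ 0.5906 -0.0431  0.1488] [ 0.107  -0.001   0.0006]
0.11 [ 0.592  -0.0441  0.1462] [ 0.11   -0.001   0.0015]
(array([ 0.5903, -0.0436,  0.1475]), [np.float64(0.000848140038145047), np.float64(0.000875135465849791), np.float64(0.0002296306355558183)])
```

The mouth centre is at (253.0,191.4) in the wrist view, and the tube foot is centred over it at (253.3,~200.5). In tool axes the mouth lies at (0.1085, -0.001, +0.001), so the fit is within 1 mm. Inserting slowly.

```bash
python3 -m handwheel '[[[0.02,-0.001,0.001,0,0,0,-1],[0.04,-0.001,0.002,0,0,0,-1],[0.06,-0.001,0.002,0,0,0,-1],[0.075,-0.001,0.002,0,0,0,-1],[0.085,-0.001,0.002,0,0,0,-1],[0.09,-0.001,0.002,0,0,0,-1]]]'
python3 -m handwheel '[[[0.01,0,0,0,0,0,-1],[0.02,0,0,0,0,0,-1],[0.03,0,0,0,0,0,-1],[0.035,0,0,0,0,0,-1]]]'
python3 - <<'E'
from h import *
s=monitor.sense();print(s["wrist_force"],s["torque"],s["eef_pos"],Rt(s).inv().apply(s["wrist_force"]))
E
```

```text
clock: 5.4
eef_pos: [0.5608, -0.0428, 0.2012]
orientation: [0.596, 0.616, 0.348, -0.38]
wrist_force: [-0.1, -0.6, -0.1]
finger_gap: 0.208
clock: 5.73
eef_pos: [0.5692, -0.0433, 0.1867]
orientation: [0.596, 0.616, 0.348, -0.379]
wrist_force: [-1.5, 1.2, 0.5]
finger_gap: 0.203
[-1.4909  1.24    0.4542] [0.1769 0.5756 0.1687] [ 0.5692 -0.0433  0.1867] [-1.1306 -1.1581 -1.1606]
```

```bash
python3 -m handwheel '[[[0.006,0,0,0,0,0,-1],[0.012,0,0,0,0,0,-1],[0.018,0,0,0,0,0,-1],[0.023,0,0,0,0,0,-1],[0.025,0,0,0,0,0,-1]]]'
python3 -m handwheel '[[[0.003,0,0,0,0,0,-1],[0.005,0,0,0,0,0,-1]]]'
python3 - <<'E'
from h import *
s=monitor.sense();print(s["wrist_force"],s["torque"],s["eef_pos"],Rt(s).inv().apply(s["wrist_force"]),"foot(77)",((s["eef_pos"]-.077*A)-np.array([.5903,-.0436,.1475]))@A)
E
```

```text
clock: 6.15
eef_pos: [0.5751, -0.0436, 0.176]
orientation: [0.596, 0.616, 0.348, -0.379]
wrist_force: [-1.8, 2.6, 0.1]
finger_gap: 0.201
clock: 6.32
eef_pos: [0.5763, -0.0436, 0.1742]
orientation: [0.596, 0.616, 0.348, -0.379]
wrist_force: [-5.0, 2.8, 2.5]
finger_gap: 0.207
[-5.0008  2.7552  2.4787] [0.4218 0.8286 0.2529] [ 0.5763 -0.0436  0.1742] [-4.6042 -3.3659 -2.4932] foot(77) -0.04691958129154436
```

```bash
python3 -m handwheel '[[[0.002,0,0,0,0,0,-1],[0.002,0,0,0,0,0,-1]]]'
python3 - <<'E'
from h import *
s=monitor.sense();print(s["wrist_force"],s["eef_pos"],Rt(s).inv().apply(s["wrist_force"]),"foot(77)",((s["eef_pos"]-.077*A)-np.array([.5903,-.0436,.1475]))@A)
E
```

```text
clock: 6.48
eef_pos: [0.5774, -0.0435, 0.1743]
orientation: [0.596, 0.617, 0.347, -0.378]
wrist_force: [-4.9, 3.5, 4.1]
finger_gap: 0.201
[-4.9409  3.4903  4.1383] [ 0.5774 -0.0435  0.1743] [-6.06   -2.556  -3.2346] foot(77) -0.047283554383990165
```

The reaction is rising at exactly the floor depth of 47 mm. Releasing and backing out along the axle.

```bash
python3 -m handwheel '[[[0.002,0,0,0,0,0,-0.4],[0.002,0,0,0,0,0,-0.2],[0.002,0,0,0,0,0,-0.1],[0.002,0,0,0,0,0,-0.1]]]'
python3 -m handwheel '[[[-0.02,0,0,0,0,0,-0.1],[-0.06,0,0,0,0,0,-0.1],[-0.1,0,0,0,0,0,-0.1],[-0.14,0,0,0,0,0,-0.1],[-0.17,0,0,0,0,0,-0.1]]]'
python3 look.py r1
```

```text
clock: 6.82
eef_pos: [0.5779, -0.0441, 0.1731]
orientation: [0.597, 0.617, 0.347, -0.379]
wrist_force: [0.2, 0.3, -0.0]
finger_gap: 0.451
clock: 7.23
eef_pos: [0.5372, -0.042, 0.25]
orientation: [0.597, 0.617, 0.347, -0.378]
wrist_force: [-0.3, -0.1, 0.6]
finger_gap: 0.449
7.2333 [-0.2731 -0.0874  0.5718] [-0.0686  0.292  -0.0177] 39.51274062910115 [ 0.5372 -0.042   0.25  ] [-0.1558 -0.311   2.2208  0.0738  0.7418 -0.1446]
err to pre [ 0.0176 -0.0041 -0.0015 -0.0019 -0.0017 -0.0094]
foot [ 0.5736 -0.0438  0.1822] px s [196.92   144.5831] t [320.4023 176.5189] w [251.0047 199.7439]
mouth px s [193.8152 163.6008] t [317.873  172.3571] w [248.5964 186.8656]
```

View pics/r1_c.png

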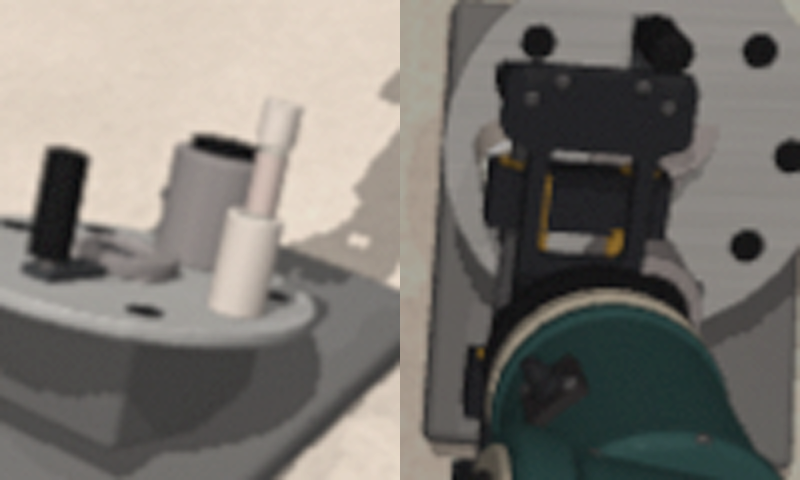

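View pics/r1_w.png

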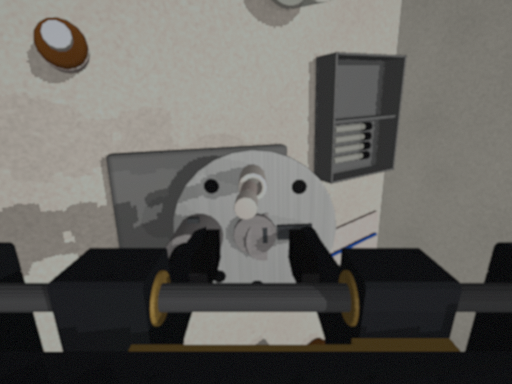

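The tube now stands in the holder, cap up: collar at crop (245,260), cap at (280,115). I'll check its depth and plan the hover over the handle.

```bash
python3 - <<'E'
from h import *
s=monitor.sense();cs=calibration("scene")
mo=np.array([.5903,-.0436,.1475])
print("cap top px pred",proj(cs,mo+.058*A),"+5mm",proj(cs,mo+.063*A))
print("TCP above disc",(s["eef_pos"]-MID)@A)
HT=np.array([.6383,-.112,.1889]);print("HT above disc",(HT-MID)@A,(HT-MID)@UP,(HT-MID)@YM)
print(plan(HT+.045*A,RG))
E
```

```text
cap top px pred [199.9484 135.0611] +5mm [200.4894 132.5702]
TCP above disc 0.16535961873029248
HT above disc 0.06271611819448818 0.061817038871323525 0.003820673529832915
[ 0.1161  0.125   0.1291 -0.002  -0.0014 -0.0136]
```

```bash
python3 -m handwheel '[[[0,0.03,0.03,0,0,0,-0.1],[0,0.07,0.07,0,0,0,-0.1],[0.02,0.10,0.10,0,0,0,-0.1],[0.06,0.12,0.123,0,0,-0.01,-0.1],[0.1,0.125,0.129,0,0,-0.013,-0.1],[0.116,0.125,0.129,-0.002,-0.001,-0.0136,-0.1],[0.116,0.125,0.129,-0.002,-0.001,-0.0136,-0.1],[0.116,0.125,0.129,-0.002,-0.001,-0.0136,-0.1]]]'
python3 - <<'E'
from h import *
HT=np.array([.6383,-.112,.1889])
s=monitor.sense();print(s["clock"],s["eef_pos"],s["wrist_force"],plan(HT+.045*A,RG))
im=get_image("wrist");cw=calibration("wrist");cv2.imwrite("pics/h1.png",im[:,:,::-1])
t=get_image("top");cv2.imwrite("pics/h1t.png",t[:,:,::-1])
print(proj(cw,HT),proj(cw,HT-.054*A),proj(cw,s["eef_pos"]))
cv2.imwrite("pics/h1c.png",cv2.convertScaleAbs(cv2.resize(im[170:300,175:335],None,fx=4.5,fy=4.5,interpolation=cv2.INTER_CUBIC),alpha=1.7)[:,:,::-1])
E
```

```text
clock: 8.05
eef_pos: [0.6152, -0.11, 0.2237]
orientation: [0.594, 0.614, 0.351, -0.382]
wrist_force: [0.5, 0.7, -0.2]
finger_gap: 0.449
8.05 [ 0.6152 -0.11    0.2237] [ 0.4669  0.68   -0.2359] [-0.0069  0.0081  0.0016 -0.0002 -0.0033  0.0155]
[258.6401 216.7684] [258.0328 194.9816] [252.4203 241.7297]
```

View pics/h1c.png

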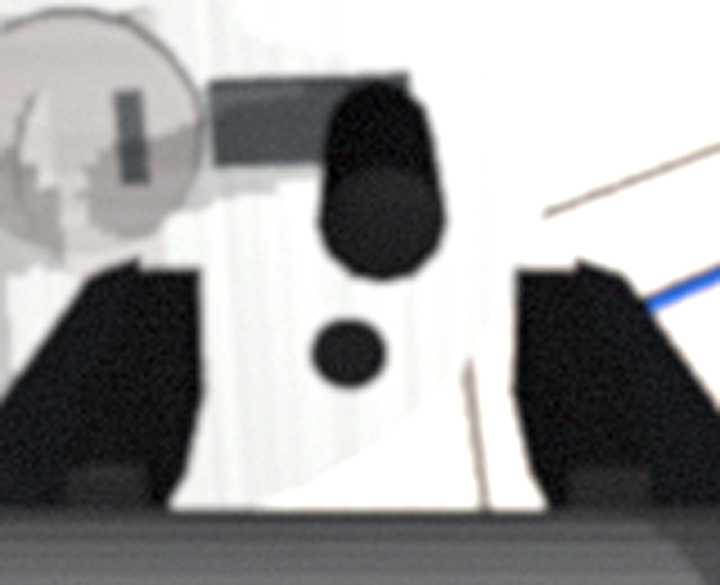

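View pics/h1.png

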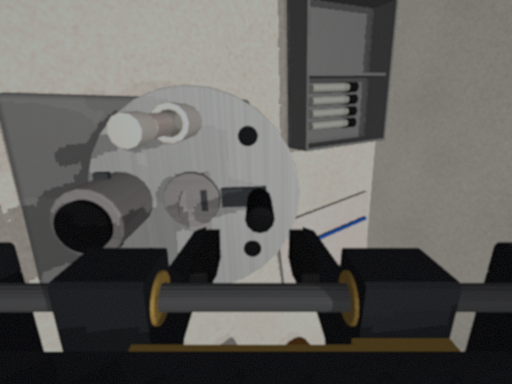

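The handle's top is at crop (382,222), i.e. (260,219) in the wrist picture, between the open jaws. Refining its position and planning the descent.

```bash
python3 - <<'E'
from h import *
s=monitor.sense();cw=calibration("wrist");print(s["clock"],s["eef_pos"],s["qd"])
X,e=tri([cw,calibration("top"),calibration("scene")],[(259.9,219.3),(282/4.2+290,138/4.2+110),(261/5+95,92/5+130)])
print(X,e,Rt(s).inv().apply(X-s["eef_pos"]))
print("top above disc",(X-MID)@A,(X-MID)@UP,(X-MID)@YM)
print("plan tip 15 below top",plan(X-.015*A,RG))
# tube cap in tool frame
mo=np.array([.5903,-.0436,.1475]);print("cap top rel",RG.inv().apply(mo+.058*A-X))
E
```

```text
8.15 [ 0.616 -0.11   0.226] [ 0.0013 -0.016  -0.0077  0.0005 -0.0029 -0.0018]
[ 0.6386 -0.1125  0.1898] [np.float64(0.0017983101647776683), np.float64(0.0011748335017714774), np.float64(0.0007565685127900948)] [0.0426 0.0032 0.0013]
top above disc 0.06335054039421216 0.062498517225691066 0.0033351788869545452
plan tip 15 below top [ 0.1152  0.0065  0.0027  0.001  -0.0021  0.0085]
cap top rel [-0.045  -0.0656 -0.0663]
```

```bash
python3 -m handwheel '[[[0.03,0.006,0.002,0,0,0.008,-0.1],[0.06,0.006,0.002,0,0,0.008,-0.1],[0.09,0.006,0.002,0,0,0.008,-0.2],[0.108,0.006,0.002,0,0,0.008,-0.3],[0.112,0.006,0.002,0,0,0.008,-0.4],[0.112,0.006,0.002,0,0,0.008,-0.4],[0.112,0.006,0.002,0,0,0.008,-0.4]]]' 10
python3 - <<'E'
from h import *
X=np.array([.6386,-.1125,.1898])
s=monitor.sense();R=Rt(s);print(s["finger_gap"]*88,R.inv().apply(s["wrist_force"]),"top rel tcp",R.inv().apply(X-s["eef_pos"]),(s["eef_pos"]-MID)@A, s["torque"])
im=get_image("wrist");cv2.imwrite("pics/h2.png",cv2.convertScaleAbs(cv2.resize(im[170:300,175:335],None,fx=4.5,fy=4.5,interpolation=cv2.INTER_CUBIC),alpha=1.7)[:,:,::-1])
E
```

```text
clock: 8.73
eef_pos: [0.6442, -0.1126, 0.1775]
orientation: [0.596, 0.615, 0.349, -0.38]
wrist_force: [-0.9, 0.0, -1.9]
finger_gap: 0.299
26.279968088772115 [ 1.3    -1.6601  0.0428] top rel tcp [-0.0135  0.0008  0.0001] 0.049860176486764385 [-0.0249  0.5836  0.0164]
```

View pics/h2.png

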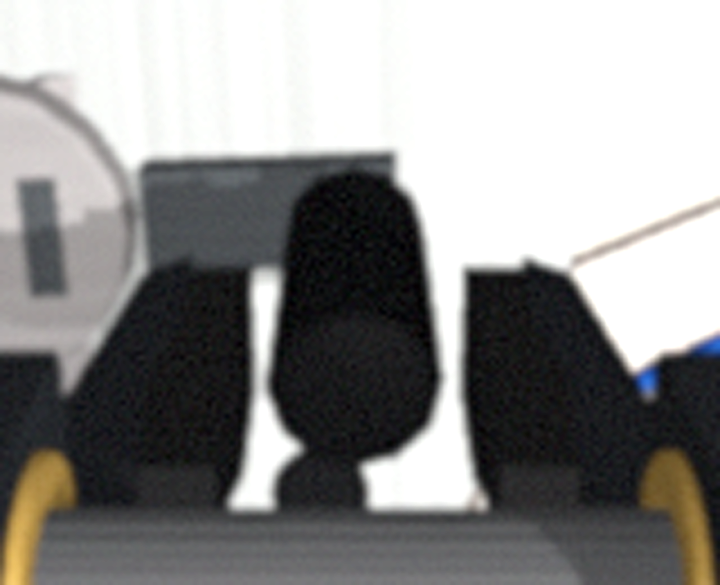

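The handle top is centred between the open pads at crop (355,385), with the tips 13.5 mm below its upper end. At that grip height the gripper body passes about 5 mm above the tube cap. I'll write the circle-fit planner and then close.

```bash
cat > crank.py <<'E'
# usage: crank.py init | crank.py "dx,dy,dz of last row typed (units)" "deg,deg,.. per next row" [w_pace]
from h import *
import json,sys
from scipy.optimize import least_squares
F="crank.json"
s=monitor.sense()
if sys.argv[1]=="init":
    st=dict(R=Rt(s).as_matrix().tolist(),p0=s["eef_pos"].tolist(),cmd=[0,0,0],pts=[],psi=None)
else:
    st=json.load(open(F)); st["cmd"]=[a+float(b)*500 for a,b in zip(st["cmd"],sys.argv[1].split(","))]
R=Rot.from_matrix(np.array(st["R"]))
p=R.inv().apply(s["eef_pos"]-np.array(st["p0"]))*1000; f=R.inv().apply(s["wrist_force"]); cmd=np.array(st["cmd"])
st["pts"].append([*p,*f,s["clock"]])
P=np.array(st["pts"])
K=1e9
q=P[:,1:3]
c0=np.array([-62.5,9.8])
def res(v):
    c=v[:2];d=np.hypot(*(q-c).T)-v[2]
    return np.concatenate([d/.5,(c-c0)/3,[(v[2]-np.hypot(*c))/.7]])
v=least_squares(res,[*c0,63.3],loss='linear').x;c,r=v[:2],v[2]
u=q[-1]-c;psi=np.arctan2(u[1],u[0]);u/=np.hypot(*u);t=np.array([-u[1],u[0]])
uc=cmd[1:]-c;pc=np.arctan2(uc[1],uc[0])
tot=st.get("tot",0.) 
ps=np.unwrap(np.r_[np.arctan2(q[:,1]-c[1],q[:,0]-c[0])])
print("clk %.2f eef(x,y,z) %s cmd %s"%(s["clock"],p.round(1),cmd.round(1)))
print("F axial %.1f radial %.1f tang %.1f | centre %s r %.1f e(vs mid) %s resid %s"%(f[0],f[1:]@u,f[1:]@t,c.round(1),r,(c-[-62.5,3.3]).round(1),(np.hypot(*(q-c).T)-r)[-5:].round(1)))
print("gap %.1f |F| %.1f turned %.1f deg, cmd radius-r %.1f, lag deg %.1f"%(s["finger_gap"]*88,np.linalg.norm(f),np.degrees(ps[-1]-ps[0]),np.hypot(*uc)-r,np.degrees((pc-psi+np.pi)%(2*np.pi)-np.pi)))
if len(P)>1: print("rate deg/s %.1f"%(np.degrees(ps[-1]-ps[-2])/max(1e-6,P[-1,6]-P[-2,6])))
if len(sys.argv)>2:
    a=pc
    ds=[float(x) for x in sys.argv[2].split(",")]
    n=len(ds);dr0=np.hypot(*uc)-r
    out=[]
    for i,d in enumerate(ds):
        a+=np.radians(d);k=max(0,1-(i+1)/min(n,3))
        w=c+(r+dr0*k)*np.array([np.cos(a),np.sin(a)])
        out.append(((w-cmd[1:])/500).round(4).tolist())
    print("next",out)
json.dump(st,open(F,"w"))
E
python3 -m handwheel '[[[0,0,0,0,0,0,-0.6],[0,0,0,0,0,0,-0.8],[0,0,0,0,0,0,-1],[0,0,0,0,0,0,-1]]]' 20
python3 crank.py init 1,2,3,4
```

```text
clock: 9.12
eef_pos: [0.6433, -0.1126, 0.1764]
orientation: [0.595, 0.615, 0.35, -0.381]
wrist_force: [-5.0, 1.0, -2.4]
finger_gap: 0.242
clk 9.12 eef(x,y,z) [0. 0. 0.] cmd [0 0 0]
F axial -0.2 radial -5.4 tang -1.6 | centre [-62.5   9.8] r 63.3 e(vs mid) [0.  6.5] resid [0.]
gap 21.3 |F| 5.7 turned 0.0 deg, cmd radius-r 0.0, lag deg 0.0
next [[0.0003, 0.0022], [0.0009, 0.0066], [0.0014, 0.0132], [0.0015, 0.022]]
```

The closed grip pushes the arm back 1.3 mm at 5.5 N, so the arm's stiffness is about 4 N/mm. I'll take the true commanded offset into the ledger and start, easing that load off.

```bash
python3 - <<'E'
import json;st=json.load(open("crank.json"));st["cmd"]=[0,1.35,.2];json.dump(st,open("crank.json","w"))
E
python3 -m handwheel '[[[0,-0.0025,0.002,0,0,0,-1],[0,-0.002,0.0065,0,0,0,-1],[0,-0.0015,0.013,0,0,0,-1]]]'
python3 crank.py 0,-0.0015,0.013 4,4,4
```

```text
clock: 9.37
eef_pos: [0.6432, -0.1185, 0.1768]
orientation: [0.596, 0.616, 0.349, -0.38]
wrist_force: [-3.8, 4.7, -2.6]
finger_gap: 0.243
clk 9.37 eef(x,y,z) [-0.3  0.3  5.8] cmd [0.  0.6 6.7]
F axial 0.4 radial -4.6 tang -4.8 | centre [-62.6   9.3] r 63.1 e(vs mid) [-0.1  6. ] resid [ 0.1 -0.1]
gap 21.4 |F| 6.6 turned 5.3 deg, cmd radius-r 0.1, lag deg 0.8
rate deg/s 21.1
next [[0.0, 0.0088], [-0.0006, 0.0176], [-0.0018, 0.0264]]
```

```bash
python3 -m handwheel '[[[0,-0.0005,0.0088,0,0,0,-1],[0,-0.0015,0.0176,0,0,0,-1],[0,-0.003,0.0264,0,0,0,-1]]]'
python3 crank.py 0,-0.003,0.0264 4,4,4
```

```text
clock: 9.62
eef_pos: [0.6418, -0.1314, 0.1766]
orientation: [0.596, 0.616, 0.349, -0.379]
wrist_force: [-1.4, 7.0, -2.6]
finger_gap: 0.24
clk 9.62 eef(x,y,z) [-0.4 -0.4 18.8] cmd [ 0.  -0.9 19.9]
F axial 1.5 radial -3.8 tang -6.4 | centre [-62.5   8.7] r 63.0 e(vs mid) [-0.   5.4] resid [ 0.1 -0.1 -0.1]
gap 21.1 |F| 7.6 turned 17.2 deg, cmd radius-r -0.4, lag deg 1.1
rate deg/s 47.5
next [[-0.0016, 0.0086], [-0.0038, 0.0171], [-0.0066, 0.0254]]
```

```bash
python3 -m handwheel '[[[0,-0.0018,0.0086,0,0,0,-1],[0,-0.0042,0.0171,0,0,0,-1],[0,-0.007,0.0254,0,0,0,-1]]]'
python3 crank.py 0,-0.007,0.0254 4,4,4
```

```text
clock: 9.87
eef_pos: [0.6384, -0.1435, 0.1751]
orientation: [0.595, 0.616, 0.349, -0.379]
wrist_force: [0.3, 9.0, -3.1]
finger_gap: 0.241
clk 9.87 eef(x,y,z) [-0.5 -3.6 31. ] cmd [ 0.  -4.4 32.6]
F axial 2.7 radial -4.7 tang -7.9 | centre [-62.5   8.7] r 63.0 e(vs mid) [-0.   5.4] resid [ 0.1 -0.1 -0.1  0. ]
gap 21.2 |F| 9.6 turned 28.7 deg, cmd radius-r -0.2, lag deg 1.6
rate deg/s 46.0
next [[-0.0035, 0.0081], [-0.0075, 0.0159], [-0.0121, 0.0234]]
```

```bash
python3 -m handwheel '[[[0,-0.004,0.008,0,0,0,-1],[0,-0.0085,0.0157,0,0,0,-1],[0,-0.0133,0.023,0,0,0,-1]]]'
python3 crank.py 0,-0.0133,0.023 4,4,4,4
```

```text
clock: 10.12
eef_pos: [0.6326, -0.1544, 0.1725]
orientation: [0.596, 0.617, 0.349, -0.379]
wrist_force: [2.4, 11.1, -2.6]
finger_gap: 0.239
clk 10.12 eef(x,y,z) [-0.6 -9.3 42.3] cmd [  0.  -11.   44.1]
F axial 3.2 radial -5.7 tang -9.7 | centre [-62.3   8.6] r 62.8 e(vs mid) [0.2 5.3] resid [ 0.1 -0.1 -0.1  0.1 -0.1]
gap 21.0 |F| 11.7 turned 40.3 deg, cmd radius-r -0.5, lag deg 2.3
rate deg/s 46.1
next [[-0.005, 0.0072], [-0.0104, 0.014], [-0.0164, 0.0205], [-0.0229, 0.0263]]
```

```bash
python3 -m handwheel '[[[0,-0.0055,0.007,0,0,0,-1],[0,-0.0112,0.0134,0,0,0,-1],[0,-0.0174,0.0195,0,0,0,-1],[0,-0.024,0.0251,0,0,0,-1]]]'
python3 crank.py 0,-0.024,0.0251 4,4,4,4
```

```text
clock: 10.45
eef_pos: [0.6224, -0.1663, 0.1676]
orientation: [0.596, 0.617, 0.348, -0.378]
wrist_force: [7.5, 11.9, -4.0]
finger_gap: 0.245
clk 10.45 eef(x,y,z) [ -0.8 -20.1  54.7] cmd [  0.  -23.   56.6]
F axial 6.7 radial -6.3 tang -11.4 | centre [-61.7   8.6] r 62.3 e(vs mid) [0.8 5.3] resid [-0.1 -0.1  0.1  0.1 -0.1]
gap 21.5 |F| 14.6 turned 55.8 deg, cmd radius-r -0.5, lag deg 3.2
rate deg/s 45.6
next [[-0.0067, 0.0055], [-0.0138, 0.0104], [-0.0212, 0.0149], [-0.0291, 0.0186]]
```

```bash
python3 -m handwheel '[[[0.0005,-0.007,0.0049,0,0,0,-1],[0.001,-0.0143,0.0093,0,0,0,-1],[0.001,-0.0219,0.0133,0,0,0,-1],[0.001,-0.0299,0.0168,0,0,0,-1]]]'
python3 crank.py 0.001,-0.0299,0.0168 4,4,4,4
```

```text
clock: 10.78
eef_pos: [0.6103, -0.1745, 0.1615]
orientation: [0.597, 0.617, 0.347, -0.377]
wrist_force: [10.3, 11.2, -2.9]
finger_gap: 0.243
clk 10.78 eef(x,y,z) [ -0.8 -33.2  63.5] cmd [  0.5 -38.   65. ]
F axial 7.1 radial -7.2 tang -11.8 | centre [-61.2   8.6] r 61.7 e(vs mid) [1.3 5.3] resid [-0.1  0.1  0.1 -0.  -0.1]
gap 21.4 |F| 15.5 turned 71.0 deg, cmd radius-r -0.7, lag deg 4.6
rate deg/s 44.2
next [[-0.0078, 0.0034], [-0.0159, 0.0063], [-0.0242, 0.0086], [-0.0327, 0.0099]]
```

```bash
python3 - <<'E'
s=open("crank.py").read()
s=s.replace("d=np.hypot(*(q-c).T)-v[2]","w=q-c;n=np.hypot(*w.T);d=n+np.sum(P[:,4:6]*w,1)/n/8.-v[2]")
open("crank.py","w").write(s)
E
cp crank.json /tmp/b.json; python3 crank.py 0,0,0 4,4,4,4; cp /tmp/b.json crank.json
```

```text
clk 10.78 eef(x,y,z) [ -0.8 -33.2  63.5] cmd [  0.5 -38.   65. ]
F axial 7.1 radial -7.3 tang -11.7 | centre [-60.8   8.4] r 60.8 e(vs mid) [1.7 5.1] resid [0.7 0.8 0.8 0.8 0.8]
gap 21.4 |F| 15.5 turned 71.3 deg, cmd radius-r 0.3, lag deg 4.6
rate deg/s 0.0
next [[-0.0081, 0.0027], [-0.0163, 0.0049], [-0.0246, 0.0065], [-0.0331, 0.0077]]
```

```bash
python3 -m handwheel '[[[0.001,-0.0083,0.002,0,0,0,-1],[0.001,-0.0167,0.0035,0,0,0,-1],[0.001,-0.0251,0.0047,0,0,0,-1],[0.001,-0.0336,0.0055,0,0,0,-1]]]'
python3 crank.py 0.001,-0.0336,0.0055 4,4,4,4
```

```text
clock: 11.12
eef_pos: [0.5976, -0.1783, 0.1553]
orientation: [0.599, 0.617, 0.344, -0.377]
wrist_force: [14.0, 5.8, -2.4]
finger_gap: 0.241
clk 11.12 eef(x,y,z) [ -1.1 -47.3  68. ] cmd [  1.  -54.8  67.8]
F axial 8.5 radial -3.9 tang -12.1 | centre [-60.5   8.5] r 60.6 e(vs mid) [2.  5.2] resid [0.7 0.8 0.8 0.9 0.4]
gap 21.2 |F| 15.3 turned 85.4 deg, cmd radius-r -1.0, lag deg 7.1
rate deg/s 41.4
next [[-0.0083, 0.0011], [-0.0167, 0.0017], [-0.0251, 0.0017], [-0.0335, 0.0004]]
```

```bash
python3 -m handwheel '[[[0.001,-0.0083,-0.0003,0,0,0,-1],[0.002,-0.0167,0.0002,0,0,0,-1],[0.002,-0.025,0.0001,0,0,0,-1],[0.002,-0.0333,-0.0012,0,0,0,-1]]]'
python3 crank.py 0.002,-0.0333,-0.0012 4,4,4,4
```

```text
clock: 11.45
eef_pos: [0.5847, -0.1789, 0.1483]
orientation: [0.6, 0.617, 0.342, -0.377]
wrist_force: [12.2, 1.1, -0.5]
finger_gap: 0.243
clk 11.45 eef(x,y,z) [ -0.9 -61.8  69.2] cmd [  2.  -71.4  67.2]
F axial 6.1 radial -2.0 tang -10.5 | centre [-60.5   8.5] r 60.5 e(vs mid) [2.  5.2] resid [0.8 0.8 0.9 0.4 0.2]
gap 21.4 |F| 12.3 turned 99.2 deg, cmd radius-r -0.8, lag deg 9.3
rate deg/s 41.4
next [[-0.0083, -0.0013], [-0.0165, -0.0032], [-0.0246, -0.0056], [-0.0322, -0.0091]]
```

```bash
python3 -m handwheel '[[[0.001,-0.0083,-0.0017,0,0,0,-1],[0.001,-0.0165,-0.0038,0,0,0,-1],[0.001,-0.0245,-0.0064,0,0,0,-1],[0.001,-0.032,-0.01,0,0,0,-1]]]'
python3 crank.py 0.001,-0.032,-0.01 3.8,3.8,3.7,3.6
```

```text
clock: 11.78
eef_pos: [0.5717, -0.1753, 0.1412]
orientation: [0.601, 0.617, 0.341, -0.377]
wrist_force: [9.3, -6.6, 0.5]
finger_gap: 0.239
clk 11.78 eef(x,y,z) [ -0.8 -76.8  66.3] cmd [  2.5 -87.4  62.2]
F axial 4.0 radial 3.6 tang -10.1 | centre [-60.5   8.5] r 60.5 e(vs mid) [2.  5.2] resid [ 0.8  0.9  0.4  0.2 -0.4]
gap 21.1 |F| 11.4 turned 113.8 deg, cmd radius-r -0.4, lag deg 10.9
rate deg/s 43.5
next [[-0.0071, -0.0036], [-0.014, -0.0076], [-0.0205, -0.012], [-0.0264, -0.0168]]
```

```bash
python3 -m handwheel '[[[0,-0.0072,-0.0033,0,0,0,-1],[0,-0.0143,-0.0071,0,0,0,-1],[0,-0.021,-0.0114,0,0,0,-1],[0,-0.0271,-0.0161,0,0,0,-1]]]'
python3 crank.py 0,-0.0271,-0.0161 3.8,3.8,3.7,3.6
```

```text
clock: 12.12
eef_pos: [0.5588, -0.1675, 0.1338]
orientation: [0.601, 0.616, 0.341, -0.378]
wrist_force: [2.0, -10.5, 1.0]
finger_gap: 0.237
clk 12.12 eef(x,y,z) [ -0.4 -92.   59.2] cmd [   2.5 -101.    54.2]
F axial 0.3 radial 7.4 tang -7.8 | centre [-60.5   8.5] r 60.6 e(vs mid) [2.  5.2] resid [ 0.9  0.4  0.2 -0.5 -0.9]
gap 20.9 |F| 10.8 turned 129.7 deg, cmd radius-r 0.4, lag deg 9.7
rate deg/s 48.3
next [[-0.0057, -0.0058], [-0.0109, -0.0119], [-0.0156, -0.0182], [-0.02, -0.0244]]
```

```bash
sed -i 's|dr0\*k)|dr0*k+LEAD*(1-k))|; s|^    out=\[\]|    lag=(pc-psi+np.pi)%(2*np.pi)-np.pi;LEAD=r*(1/np.cos(lag)-1)-(f[1:]@u)/-10.;out=[]|' crank.py; sed -i 's|-(f\[1:\]@u)/-10.|+(f[1:]@u)/10.+dr0-r*(1/np.cos(lag)-1)|' crank.py; grep -n LEAD crank.py
python3 -m handwheel '[[[0,-0.0065,-0.0051,0,0,0,-1],[0,-0.0122,-0.0108,0,0,0,-1],[0,-0.0176,-0.0168,0,0,0,-1],[0,-0.0222,-0.023,0,0,0,-1]]]'
python3 crank.py 0,-0.0222,-0.023 3.8,3.8,3.7,3.6
```

```text
34:    lag=(pc-psi+np.pi)%(2*np.pi)-np.pi;LEAD=r*(1/np.cos(lag)-1)+(f[1:]@u)/10.+dr0-r*(1/np.cos(lag)-1);out=[]
37:        w=c+(r+dr0*k+LEAD*(1-k))*np.array([np.cos(a),np.sin(a)])
clock: 12.45
eef_pos: [0.5468, -0.1543, 0.1261]
orientation: [0.6, 0.615, 0.344, -0.379]
wrist_force: [-6.1, -10.7, 2.9]
finger_gap: 0.239
clk 12.45 eef(x,y,z) [   0.5 -106.8   46.7] cmd [   2.5 -112.1   42.7]
F axial -5.2 radial 9.8 tang -6.1 | centre [-60.8   8.2] r 60.9 e(vs mid) [1.7 4.9] resid [ 0.4  0.2 -0.6 -1.1 -0.9]
gap 21.1 |F| 12.7 turned 147.7 deg, cmd radius-r 0.9, lag deg 6.1
rate deg/s 55.8
next [[-0.0049, -0.0066], [-0.0094, -0.0136], [-0.0133, -0.0207], [-0.0161, -0.028]]
```

```bash
python3 -m handwheel '[[[-0.001,-0.0046,-0.0056,0,0,0,-1],[-0.002,-0.0094,-0.0112,0,0,0,-1],[-0.003,-0.0132,-0.0172,0,0,0,-1],[-0.003,-0.016,-0.0236,0,0,0,-1]]]'
python3 crank.py -0.003,-0.016,-0.0236 3.3,3.3,3.3,3.3
```

```text
clock: 12.78
eef_pos: [0.5394, -0.1402, 0.1225]
orientation: [0.598, 0.616, 0.345, -0.379]
wrist_force: [5.4, -3.3, -6.0]
finger_gap: 0.241
clk 12.78 eef(x,y,z) [  -0.1 -115.6   32.9] cmd [   1.  -120.1   30.9]
F axial 7.9 radial -0.7 tang -3.6 | centre [-60.6   8.5] r 60.6 e(vs mid) [1.9 5.2] resid [ 0.2 -0.5 -0.9 -0.6 -0.3]
gap 21.2 |F| 8.7 turned 164.0 deg, cmd radius-r 3.0, lag deg 3.4
rate deg/s 46.9
next [[-0.0023, -0.0069], [-0.0043, -0.014], [-0.0058, -0.0212], [-0.0069, -0.0284]]
```

```bash
python3 -m handwheel '[[[0.0008,-0.0023,-0.0069,0,0,0,-1],[0.0015,-0.0043,-0.014,0,0,0,-1],[0.0015,-0.0058,-0.0212,0,0,0,-1],[0.0015,-0.0069,-0.0284,0,0,0,-1]]]'
python3 crank.py 0.0015,-0.0069,-0.0284 3.4,3.4,3.4,3.4
```

```text
clock: 13.12
eef_pos: [0.5363, -0.1241, 0.1193]
orientation: [0.597, 0.616, 0.347, -0.379]
wrist_force: [1.9, -0.7, 1.7]
finger_gap: 0.243
clk 13.12 eef(x,y,z) [   1.  -120.7   17. ] cmd [   1.8 -123.6   16.7]
F axial -0.6 radial -2.4 tang -0.9 | centre [-60.5   8.5] r 60.5 e(vs mid) [2.  5.2] resid [-0.5 -0.9 -0.6 -0.3  0.2]
gap 21.4 |F| 2.6 turned 180.0 deg, cmd radius-r 3.0, lag deg 0.7
rate deg/s 47.6
next [[-0.0006, -0.0075], [-0.0007, -0.015], [-0.0004, -0.0226], [0.0002, -0.03]]
```

```bash
python3 -m handwheel '[[[0,-0.0004,-0.0075,0,0,0,-1],[0,-0.0004,-0.015,0,0,0,-1],[0,-0.0001,-0.0226,0,0,0,-1],[0,0.0006,-0.03,0,0,0,-1]]]'
python3 crank.py 0,0.0006,-0.03 3.6,3.6,3.6,3.6
```

```text
clock: 13.45
eef_pos: [0.537, -0.1084, 0.1189]
orientation: [0.597, 0.616, 0.348, -0.379]
wrist_force: [3.2, 1.4, 4.0]
finger_gap: 0.241
clk 13.45 eef(x,y,z) [   1.3 -120.9    1.4] cmd [   1.8 -123.2    1.7]
F axial -2.0 radial -4.4 tang 2.1 | centre [-60.5   8.6] r 60.5 e(vs mid) [2.  5.3] resid [-0.9 -0.5 -0.2  0.3  0.4]
gap 21.2 |F| 5.3 turned 194.9 deg, cmd radius-r 2.7, lag deg -0.5
rate deg/s 44.3
next [[0.0014, -0.0078], [0.0033, -0.0155], [0.0057, -0.023], [0.0082, -0.0305]]
```

```bash
python3 -m handwheel '[[[0,0.0018,-0.0078,0,0,0,-1],[0,0.004,-0.0153,0,0,0,-1],[0,0.0066,-0.0226,0,0,0,-1],[0,0.0094,-0.03,0,0,0,-1]]]'
python3 crank.py 0,0.0094,-0.03 3.7,3.7,3.7,3.7
```

```text
clock: 13.78
eef_pos: [0.5415, -0.0934, 0.1207]
orientation: [0.596, 0.616, 0.348, -0.379]
wrist_force: [1.3, 1.8, 6.6]
finger_gap: 0.24
clk 13.78 eef(x,y,z) [   1.5 -116.8  -13.8] cmd [   1.8 -118.6  -13.3]
F axial -5.3 radial -3.1 tang 3.2 | centre [-60.5   8.7] r 60.4 e(vs mid) [2.  5.4] resid [-0.5 -0.2  0.3  0.5  0.2]
gap 21.2 |F| 6.9 turned 209.9 deg, cmd radius-r 1.7, lag deg -1.0
rate deg/s 44.7
next [[0.0033, -0.0073], [0.007, -0.0144], [0.0112, -0.0212], [0.0156, -0.0278]]
```

```bash
python3 -m handwheel '[[[-0.0004,0.0034,-0.0073,0,0,0,-1],[-0.0008,0.0072,-0.0143,0,0,0,-1],[-0.001,0.0115,-0.021,0,0,0,-1],[-0.001,0.016,-0.0275,0,0,0,-1]]]'
python3 crank.py -0.001,0.016,-0.0275 3.7,3.7,3.7,3.7
```

```text
clock: 14.12
eef_pos: [0.5492, -0.0801, 0.1248]
orientation: [0.597, 0.616, 0.348, -0.379]
wrist_force: [3.8, 2.7, 5.2]
finger_gap: 0.243
clk 14.12 eef(x,y,z) [   1.1 -108.8  -27.5] cmd [   1.2 -110.6  -27.1]
F axial -2.9 radial -2.8 tang 5.7 | centre [-60.4   8.8] r 60.4 e(vs mid) [2.1 5.5] resid [-0.1  0.4  0.5  0.4  0. ]
gap 21.4 |F| 7.0 turned 225.1 deg, cmd radius-r 1.2, lag deg -1.3
rate deg/s 45.1
next [[0.005, -0.0062], [0.0103, -0.0121], [0.0161, -0.0175], [0.022, -0.0228]]
```

```bash
python3 -m handwheel '[[[-0.0003,0.0051,-0.0062,0,0,0,-1],[-0.0005,0.0105,-0.012,0,0,0,-1],[-0.0005,0.0163,-0.0174,0,0,0,-1],[-0.0005,0.0222,-0.0226,0,0,0,-1]]]'
python3 crank.py -0.0005,0.0222,-0.0226 3.8,3.8,3.8,3.8
```

```text
clock: 14.45
eef_pos: [0.5595, -0.0696, 0.1302]
orientation: [0.597, 0.616, 0.348, -0.379]
wrist_force: [4.6, 2.8, 5.3]
finger_gap: 0.24
clk 14.45 eef(x,y,z) [  0.9 -97.5 -38.6] cmd [  1.  -99.4 -38.4]
F axial -2.6 radial -1.5 tang 6.9 | centre [-60.4   8.8] r 60.3 e(vs mid) [2.1 5.5] resid [ 0.4  0.6  0.5  0.1 -0.1]
gap 21.2 |F| 7.5 turned 240.3 deg, cmd radius-r 0.9, lag deg -1.5
rate deg/s 45.0
next [[0.0065, -0.0049], [0.0133, -0.0093], [0.0204, -0.0133], [0.0276, -0.0169]]
```

```bash
python3 -m handwheel '[[[0,0.0065,-0.0049,0,0,0,-1],[0,0.0133,-0.0093,0,0,0,-1],[0,0.0204,-0.0132,0,0,0,-1],[0,0.0276,-0.0168,0,0,0,-1]]]'
python3 crank.py 0,0.0276,-0.0168 3.8,3.8,3.8,3.8
```

```text
clock: 14.78
eef_pos: [0.5729, -0.062, 0.1373]
orientation: [0.597, 0.616, 0.347, -0.379]
wrist_force: [4.5, 2.1, 4.6]
finger_gap: 0.24
clk 14.78 eef(x,y,z) [  0.6 -82.8 -46.8] cmd [  1.  -85.6 -46.8]
F axial -2.0 radial -0.1 tang 6.4 | centre [-60.4   8.9] r 60.3 e(vs mid) [2.1 5.6] resid [ 0.7  0.5  0.2 -0.  -0.3]
gap 21.1 |F| 6.7 turned 256.5 deg, cmd radius-r 0.8, lag deg -2.5
rate deg/s 48.4
next [[0.0075, -0.0031], [0.0152, -0.0057], [0.023, -0.0078], [0.031, -0.0093]]
```

```bash
python3 -m handwheel '[[[0,0.0073,-0.0031,0,0,0,-1],[0,0.0148,-0.0057,0,0,0,-1],[0,0.0223,-0.0078,0,0,0,-1],[0,0.03,-0.0093,0,0,0,-1]]]'
python3 crank.py 0,0.03,-0.0093 3.8,3.8,3.8,3.8
```

```text
clock: 15.12
eef_pos: [0.5869, -0.0587, 0.1448]
orientation: [0.597, 0.616, 0.347, -0.379]
wrist_force: [6.0, 0.7, 3.4]
finger_gap: 0.242
clk 15.12 eef(x,y,z) [  0.4 -67.1 -50.9] cmd [  1.  -70.6 -51.4]
F axial -0.2 radial 0.3 tang 7.0 | centre [-60.4   8.9] r 60.3 e(vs mid) [2.1 5.6] resid [ 0.5  0.2 -0.  -0.2 -0.1]
gap 21.3 |F| 7.0 turned 272.0 deg, cmd radius-r 0.9, lag deg -3.2
rate deg/s 46.5
next [[0.008, -0.0011], [0.0161, -0.0017], [0.0243, -0.0017], [0.0324, -0.0012]]
```

```bash
python3 -m handwheel '[[[0,0.008,-0.0011,0,0,0,-1],[0,0.0161,-0.0017,0,0,0,-1],[0,0.0243,-0.0017,0,0,0,-1],[0,0.0324,-0.0012,0,0,0,-1]]]'
python3 crank.py 0,0.0324,-0.0012 3.9,3.9,3.9,3.9,3.9
```

```text
clock: 15.45
eef_pos: [0.6009, -0.0594, 0.1521]
orientation: [0.598, 0.616, 0.347, -0.379]
wrist_force: [4.8, -3.6, 3.5]
finger_gap: 0.238
clk 15.45 eef(x,y,z) [  0.5 -51.3 -50.9] cmd [  1.  -54.4 -52. ]
F axial -0.8 radial -2.4 tang 6.4 | centre [-60.4   8.9] r 60.3 e(vs mid) [2.1 5.6] resid [ 0.2 -0.  -0.2 -0.1  0.2]
gap 21.0 |F| 6.9 turned 287.1 deg, cmd radius-r 1.0, lag deg -3.1
rate deg/s 45.3
next [[0.0082, 0.0013], [0.0164, 0.0031], [0.0243, 0.0054], [0.0322, 0.0082], [0.0398, 0.0114]]
```

```bash
python3 -m handwheel '[[[0,0.0082,0.0014,0,0,0,-1],[0,0.0164,0.0034,0,0,0,-1],[0,0.0242,0.0058,0,0,0,-1],[0,0.0319,0.0088,0,0,0,-1],[0,0.0393,0.0122,0,0,0,-1]]]'
python3 crank.py 0,0.0393,0.0122 3.9,3.9,3.9,3.9,3.9
```

```text
clock: 15.87
eef_pos: [0.6165, -0.0657, 0.1604]
orientation: [0.596, 0.616, 0.348, -0.38]
wrist_force: [2.4, -1.3, 6.1]
finger_gap: 0.238
clk 15.87 eef(x,y,z) [  0.6 -33.4 -45.4] cmd [  1.  -34.8 -45.9]
F axial -4.3 radial 1.2 tang 5.0 | centre [-60.4   8.9] r 60.3 e(vs mid) [2.1 5.6] resid [-0.1 -0.3 -0.2  0.2  0.3]
gap 21.0 |F| 6.7 turned 304.8 deg, cmd radius-r 0.2, lag deg -1.4
rate deg/s 42.6
next [[0.0074, 0.0037], [0.0145, 0.0078], [0.0213, 0.0125], [0.0278, 0.0176], [0.0338, 0.0232]]
```

```bash
python3 -m handwheel '[[[-0.0003,0.0075,0.0037,0,0,0,-1],[-0.0005,0.0147,0.0079,0,0,0,-1],[-0.0005,0.0216,0.0127,0,0,0,-1],[-0.0005,0.0282,0.0179,0,0,0,-1],[-0.0005,0.0342,0.0236,0,0,0,-1]]]'
python3 crank.py -0.0005,0.0342,0.0236 4,4,4,4,4
```

```text
clock: 16.28
eef_pos: [0.63, -0.0779, 0.1679]
orientation: [0.596, 0.615, 0.349, -0.38]
wrist_force: [-0.5, -1.2, 6.3]
finger_gap: 0.241
clk 16.28 eef(x,y,z) [  0.5 -17.3 -34. ] cmd [  0.8 -17.7 -34.1]
F axial -5.8 radial 0.9 tang 2.7 | centre [-60.4   8.8] r 60.4 e(vs mid) [2.1 5.5] resid [-0.3 -0.2  0.1  0.2  0.4]
gap 21.2 |F| 6.4 turned 323.5 deg, cmd radius-r 0.2, lag deg -0.4
rate deg/s 45.0
next [[0.0058, 0.0061], [0.0112, 0.0126], [0.0162, 0.0195], [0.0205, 0.0268], [0.0244, 0.0343]]
```

```bash
python3 -m handwheel '[[[-0.0003,0.0058,0.0061,0,0,0,-1],[-0.0006,0.0112,0.0126,0,0,0,-1],[-0.0008,0.0162,0.0195,0,0,0,-1],[-0.001,0.0205,0.0268,0,0,0,-1],[-0.001,0.0244,0.0343,0,0,0,-1]]]'
python3 crank.py -0.001,0.0244,0.0343 4,4,4,4,4
```

```text
clock: 16.7
eef_pos: [0.6393, -0.095, 0.1736]
orientation: [0.595, 0.616, 0.349, -0.38]
wrist_force: [0.3, 2.0, 5.5]
finger_gap: 0.241
clk 16.70 eef(x,y,z) [  0.2  -5.7 -17.4] cmd [  0.2  -5.5 -17. ]
F axial -4.8 radial 3.3 tang -0.7 | centre [-60.3   8.8] r 60.4 e(vs mid) [2.2 5.5] resid [-0.3  0.   0.2  0.3  0.2]
gap 21.2 |F| 5.9 turned 342.6 deg, cmd radius-r 0.2, lag deg 0.5
rate deg/s 46.1
next [[0.0035, 0.0077], [0.0065, 0.0156], [0.009, 0.0238], [0.0106, 0.0321], [0.0117, 0.0406]]
```

```bash
python3 -m handwheel '[[[0,0.0036,0.0077,0,0,0,-1],[0,0.0067,0.0156,0,0,0,-1],[0,0.0091,0.0238,0,0,0,-1],[0,0.0107,0.0321,0,0,0,-1],[0,0.0117,0.0406,0,0,0,-1]]]'
python3 crank.py 0,0.0117,0.0406 4.1,4.1,4.1,4.1
```

```text
clock: 17.12
eef_pos: [0.6434, -0.1149, 0.1763]
orientation: [0.595, 0.616, 0.35, -0.38]
wrist_force: [-0.2, 3.9, 6.7]
finger_gap: 0.24
clk 17.12 eef(x,y,z) [0.1 0.1 2.3] cmd [0.2 0.4 3.3]
F axial -6.1 radial 3.1 tang -3.6 | centre [-60.3   8.8] r 60.4 e(vs mid) [2.2 5.5] resid [-0.   0.1  0.2  0.1  0.3]
gap 21.1 |F| 7.7 turned 362.1 deg, cmd radius-r 0.5, lag deg 1.0
rate deg/s 46.8
next [[0.0007, 0.0087], [0.0007, 0.0174], [0.0002, 0.0262], [-0.0012, 0.0348]]
```

```bash
python3 -m handwheel '[[[-0.0005,0.0006,0.0087,0,0,0,-1],[-0.001,0.0006,0.0174,0,0,0,-1],[-0.001,0,0.0262,0,0,0,-1],[-0.001,-0.0014,0.0348,0,0,0,-1]]]'
python3 crank.py -0.001,-0.0014,0.0348 4.1,4.1,4.1,4.1
```

```text
clock: 17.45
eef_pos: [0.6418, -0.1321, 0.1763]
orientation: [0.595, 0.616, 0.35, -0.38]
wrist_force: [3.1, 5.2, 4.9]
finger_gap: 0.243
clk 17.45 eef(x,y,z) [-0.2 -0.5 19.5] cmd [-0.2 -0.3 20.7]
F axial -3.0 radial 3.7 tang -6.1 | centre [-60.2   8.8] r 60.4 e(vs mid) [2.3 5.5] resid [0.1 0.2 0.1 0.2 0.3]
gap 21.4 |F| 7.8 turned 378.4 deg, cmd radius-r 0.6, lag deg 1.1
rate deg/s 48.9
next [[-0.0018, 0.0086], [-0.0042, 0.017], [-0.0071, 0.0253], [-0.0109, 0.0332]]
```

```bash
python3 -m handwheel '[[[0,-0.0018,0.0086,0,0,0,-1],[0,-0.0042,0.017,0,0,0,-1],[0,-0.0072,0.0252,0,0,0,-1],[0,-0.011,0.033,0,0,0,-1]]]'
python3 crank.py 0,-0.011,0.033 4.2,4.2,4.2,4.2
```

```text
clock: 17.78
eef_pos: [0.6363, -0.148, 0.174]
orientation: [0.595, 0.616, 0.35, -0.379]
wrist_force: [4.1, 5.6, 4.1]
finger_gap: 0.242
clk 17.78 eef(x,y,z) [-0.3 -5.7 35.7] cmd [-0.2 -5.8 37.2]
F axial -1.9 radial 2.2 tang -7.6 | centre [-60.2   8.8] r 60.4 e(vs mid) [2.3 5.5] resid [0.1 0.  0.2 0.2 0.3]
gap 21.3 |F| 8.1 turned 394.6 deg, cmd radius-r 0.9, lag deg 1.3
rate deg/s 48.3
next [[-0.0043, 0.0079], [-0.0092, 0.0154], [-0.0147, 0.0226], [-0.0207, 0.0293]]
```

```bash
python3 -m handwheel '[[[0,-0.0043,0.0078,0,0,0,-1],[0,-0.0093,0.0153,0,0,0,-1],[0,-0.0149,0.0224,0,0,0,-1],[0,-0.021,0.029,0,0,0,-1]]]'
python3 crank.py 0,-0.021,0.029 4.2,4.2,4.2,4.2
```

```text
clock: 18.12
eef_pos: [0.6268, -0.1619, 0.1695]
orientation: [0.595, 0.616, 0.349, -0.379]
wrist_force: [5.9, 7.5, 5.4]
finger_gap: 0.247
clk 18.12 eef(x,y,z) [ -0.4 -15.5  50.1] cmd [ -0.2 -16.3  51.7]
F axial -2.2 radial 0.1 tang -10.7 | centre [-60.2   8.8] r 60.5 e(vs mid) [2.3 5.5] resid [0.  0.2 0.2 0.3 0.3]
gap 21.8 |F| 11.0 turned 411.0 deg, cmd radius-r 0.9, lag deg 1.7
rate deg/s 49.4
next [[-0.0065, 0.0062], [-0.0135, 0.0119], [-0.0208, 0.0171], [-0.0285, 0.0217]]
```

```bash
python3 -m handwheel '[[[0,-0.0065,0.0062,0,0,0,-1],[0,-0.0135,0.0119,0,0,0,-1],[0,-0.0208,0.0171,0,0,0,-1],[0,-0.0285,0.0217,0,0,0,-1]]]'
python3 crank.py 0,-0.0285,0.0217 4.1,4.1,4.1,4.1
```

```text
clock: 18.45
eef_pos: [0.6143, -0.1723, 0.1633]
orientation: [0.596, 0.617, 0.349, -0.379]
wrist_force: [7.7, 6.9, 3.1]
finger_gap: 0.243
clk 18.45 eef(x,y,z) [ -0.5 -29.   61.1] cmd [ -0.2 -30.6  62.6]
F axial 0.7 radial -2.1 tang -10.6 | centre [-60.2   8.8] r 60.5 e(vs mid) [2.3 5.5] resid [0.2 0.2 0.3 0.3 0.4]
gap 21.4 |F| 10.8 turned 427.5 deg, cmd radius-r 0.9, lag deg 2.0
rate deg/s 49.4
next [[-0.0079, 0.0038], [-0.016, 0.0071], [-0.0244, 0.0097], [-0.0328, 0.0119]]
```

```bash
python3 -m handwheel '[[[0.0002,-0.0078,0.0037,0,0,0,-1],[0.0004,-0.0158,0.0069,0,0,0,-1],[0.0005,-0.024,0.0095,0,0,0,-1],[0.0005,-0.0322,0.0116,0,0,0,-1]]]'
python3 crank.py 0.0005,-0.0322,0.0116 4,4,4,4
```

```text
clock: 18.78
eef_pos: [0.6007, -0.178, 0.1563]
orientation: [0.596, 0.617, 0.348, -0.379]
wrist_force: [10.4, 4.8, 3.9]
finger_gap: 0.24
clk 18.78 eef(x,y,z) [ -0.5 -44.   67.5] cmd [  0.  -46.7  68.4]
F axial 1.3 radial -2.3 tang -11.9 | centre [-60.2   8.8] r 60.5 e(vs mid) [2.3 5.5] resid [0.2 0.3 0.3 0.4 0.4]
gap 21.1 |F| 12.2 turned 443.0 deg, cmd radius-r 0.6, lag deg 2.6
rate deg/s 46.3
next [[-0.0084, 0.0014], [-0.0169, 0.0023], [-0.0253, 0.0026], [-0.0338, 0.0024]]
```

```bash
python3 -m handwheel '[[[0,-0.0084,0.0014,0,0,0,-1],[0,-0.0169,0.0023,0,0,0,-1],[0,-0.0253,0.0026,0,0,0,-1],[0,-0.0338,0.0024,0,0,0,-1]]]'
python3 crank.py 0,-0.0338,0.0024 4,4,4,4
```

```text
clock: 19.12
eef_pos: [0.5862, -0.1792, 0.1488]
orientation: [0.597, 0.617, 0.347, -0.379]
wrist_force: [10.9, 1.9, 2.3]
finger_gap: 0.243
clk 19.12 eef(x,y,z) [ -0.6 -60.3  69.5] cmd [  0.  -63.6  69.6]
F axial 3.0 radial -2.5 tang -10.6 | centre [-60.2   8.8] r 60.5 e(vs mid) [2.3 5.5] resid [0.3 0.3 0.4 0.4 0.2]
gap 21.4 |F| 11.3 turned 458.4 deg, cmd radius-r 0.4, lag deg 3.2
rate deg/s 46.4
next [[-0.0084, -0.0009], [-0.0168, -0.0025], [-0.025, -0.0046], [-0.033, -0.0071]]
```

```bash
python3 -m handwheel '[[[0.0003,-0.0084,-0.0009,0,0,0,-1],[0.0005,-0.0168,-0.0025,0,0,0,-1],[0.0005,-0.025,-0.0045,0,0,0,-1],[0.0005,-0.033,-0.007,0,0,0,-1]]]'
python3 crank.py 0.0005,-0.033,-0.007 3.9,3.9,3.9,3.8
```

```text
clock: 19.45
eef_pos: [0.5721, -0.1761, 0.1412]
orientation: [0.597, 0.616, 0.346, -0.379]
wrist_force: [10.5, -2.7, 2.6]
finger_gap: 0.242
clk 19.45 eef(x,y,z) [ -0.5 -76.4  67.1] cmd [  0.2 -80.1  66.1]
F axial 2.6 radial -0.7 tang -10.8 | centre [-60.2   8.8] r 60.5 e(vs mid) [2.3 5.5] resid [0.3 0.4 0.4 0.2 0. ]
gap 21.3 |F| 11.1 turned 473.9 deg, cmd radius-r 0.1, lag deg 3.6
rate deg/s 46.5
next [[-0.0077, -0.003], [-0.0151, -0.0066], [-0.0223, -0.0106], [-0.0291, -0.0149]]
```

```bash
python3 -m handwheel '[[[0,-0.0078,-0.0028,0,0,0,-1],[0,-0.0154,-0.0062,0,0,0,-1],[0,-0.0228,-0.01,0,0,0,-1],[0,-0.0297,-0.0141,0,0,0,-1]]]'
python3 crank.py 0,-0.0297,-0.0141 3.8,3.8,3.8,3.8
```

```text
clock: 19.78
eef_pos: [0.5585, -0.1685, 0.1334]
orientation: [0.597, 0.616, 0.347, -0.379]
wrist_force: [7.2, -4.4, 2.9]
finger_gap: 0.241
clk 19.78 eef(x,y,z) [ -0.1 -92.4  60.2] cmd [  0.2 -94.9  59. ]
F axial 0.9 radial -0.8 tang -8.8 | centre [-60.2   8.8] r 60.5 e(vs mid) [2.3 5.5] resid [ 0.4  0.4  0.2 -0.   0.2]
gap 21.2 |F| 8.9 turned 490.4 deg, cmd radius-r 0.6, lag deg 2.6
rate deg/s 49.6
next [[-0.0065, -0.0049], [-0.0126, -0.0102], [-0.0183, -0.0158], [-0.0238, -0.0218]]
```

```bash
python3 -m handwheel '[[[0,-0.0065,-0.0048,0,0,0,-1],[0,-0.0127,-0.01,0,0,0,-1],[0,-0.0185,-0.0156,0,0,0,-1],[0,-0.024,-0.0215,0,0,0,-1]]]'
python3 crank.py 0,-0.024,-0.0215 3.7,3.7,3.7,3.7
```

```text
clock: 20.12
eef_pos: [0.5473, -0.1567, 0.1266]
orientation: [0.596, 0.615, 0.348, -0.38]
wrist_force: [4.9, -4.5, 1.7]
finger_gap: 0.238
clk 20.12 eef(x,y,z) [   0.3 -106.    49.1] cmd [   0.2 -107.    48.3]
F axial 0.9 radial -1.2 tang -6.7 | centre [-60.2   8.8] r 60.5 e(vs mid) [2.3 5.5] resid [ 0.4  0.2 -0.   0.2  0.5]
gap 20.9 |F| 6.8 turned 507.0 deg, cmd radius-r 0.7, lag deg 1.2
rate deg/s 49.9
next [[-0.0048, -0.0062], [-0.0092, -0.0128], [-0.0132, -0.0196], [-0.0168, -0.0266]]
```

```bash
python3 -m handwheel '[[[0,-0.0048,-0.0062,0,0,0,-1],[0,-0.0092,-0.0127,0,0,0,-1],[0,-0.0132,-0.0194,0,0,0,-1],[0,-0.0168,-0.0264,0,0,0,-1]]]'
python3 crank.py 0,-0.0168,-0.0264 3.7,3.7,3.7,3.7
```

```text
clock: 20.45
eef_pos: [0.5398, -0.1424, 0.122]
orientation: [0.596, 0.615, 0.349, -0.38]
wrist_force: [3.7, -2.2, 1.8]
finger_gap: 0.241
clk 20.45 eef(x,y,z) [   0.6 -115.4   35.1] cmd [   0.2 -115.4   35.1]
F axial 0.2 radial -3.0 tang -3.6 | centre [-60.2   8.8] r 60.5 e(vs mid) [2.3 5.5] resid [ 0.2 -0.1  0.2  0.4  0.7]
gap 21.2 |F| 4.7 turned 522.9 deg, cmd radius-r 0.6, lag deg 0.0
rate deg/s 47.6
next [[-0.003, -0.0073], [-0.0055, -0.0148], [-0.0074, -0.0224], [-0.0091, -0.03]]
```

```bash
python3 -m handwheel '[[[0,-0.0029,-0.0073,0,0,0,-1],[0,-0.0053,-0.0147,0,0,0,-1],[0,-0.0072,-0.0223,0,0,0,-1],[0,-0.0089,-0.0299,0,0,0,-1]]]'
python3 crank.py 0,-0.0089,-0.0299 3.7,3.7,3.7,3.7
```

```text
clock: 20.78
eef_pos: [0.5363, -0.1264, 0.1196]
orientation: [0.596, 0.615, 0.349, -0.38]
wrist_force: [3.3, -0.4, -0.4]
finger_gap: 0.241
clk 20.78 eef(x,y,z) [   0.8 -120.5   19.3] cmd [   0.2 -119.8   20.1]
F axial 1.9 radial -2.7 tang -0.8 | centre [-60.2   8.8] r 60.5 e(vs mid) [2.3 5.5] resid [-0.1  0.1  0.4  0.6  0.6]
gap 21.2 |F| 3.4 turned 538.5 deg, cmd radius-r 0.1, lag deg -0.8
rate deg/s 46.7
next [[-0.001, -0.0078], [-0.0015, -0.0156], [-0.0016, -0.0234], [-0.0013, -0.0311]]
```

```bash
python3 -m handwheel '[[[0,-0.001,-0.0078,0,0,0,-1],[0,-0.0014,-0.0156,0,0,0,-1],[0,-0.0014,-0.0234,0,0,0,-1],[0,-0.0011,-0.0311,0,0,0,-1]]]'
python3 crank.py 0,-0.0011,-0.0311 3.8,3.8,3.8,3.8
```

```text
clock: 21.12
eef_pos: [0.5367, -0.1107, 0.1194]
orientation: [0.596, 0.615, 0.349, -0.38]
wrist_force: [2.3, 1.4, -0.3]
finger_gap: 0.243
clk 21.12 eef(x,y,z) [   0.7 -120.9    3.7] cmd [   0.2 -120.4    4.6]
F axial 1.3 radial -1.7 tang 1.7 | centre [-60.2   8.8] r 60.5 e(vs mid) [2.3 5.5] resid [0.1 0.4 0.6 0.6 0.4]
gap 21.3 |F| 2.8 turned 553.2 deg, cmd radius-r -0.2, lag deg -0.8
rate deg/s 44.3
next [[0.0009, -0.0079], [0.0024, -0.0158], [0.0044, -0.0235], [0.0068, -0.0311]]
```

```bash
python3 -m handwheel '[[[0,0.0009,-0.0079,0,0,0,-1],[0,0.0024,-0.0158,0,0,0,-1],[0,0.0045,-0.0235,0,0,0,-1],[0,0.007,-0.0311,0,0,0,-1]]]'
python3 crank.py 0,0.007,-0.0311 3.8,3.8,3.8,3.8,3.8
```

```text
clock: 21.45
eef_pos: [0.5409, -0.0954, 0.1214]
orientation: [0.596, 0.615, 0.349, -0.38]
wrist_force: [1.3, 3.2, -0.7]
finger_gap: 0.244
clk 21.45 eef(x,y,z) [   0.6 -117.   -11.8] cmd [   0.2 -116.8  -11. ]
F axial 1.1 radial 0.5 tang 3.3 | centre [-60.2   8.8] r 60.5 e(vs mid) [2.3 5.5] resid [ 0.4  0.6  0.6  0.4 -0.1]
gap 21.5 |F| 3.5 turned 568.4 deg, cmd radius-r -0.5, lag deg -0.7
rate deg/s 45.4
next [[0.0028, -0.0074], [0.0062, -0.0147], [0.01, -0.0216], [0.0143, -0.0284], [0.019, -0.0348]]
```

```bash
python3 -m handwheel '[[[0,0.0028,-0.0074,0,0,0,-1],[0,0.0062,-0.0147,0,0,0,-1],[0,0.01,-0.0216,0,0,0,-1],[0,0.0142,-0.0284,0,0,0,-1],[0,0.0188,-0.0348,0,0,0,-1]]]'
python3 crank.py 0,0.0188,-0.0348 3.8,3.8,3.8,3.8
```

```text
clock: 21.87
eef_pos: [0.551, -0.0786, 0.1266]
orientation: [0.596, 0.616, 0.349, -0.379]
wrist_force: [2.4, 6.0, -0.1]
finger_gap: 0.245
clk 21.87 eef(x,y,z) [   0.3 -106.4  -29.2] cmd [   0.2 -107.4  -28.4]
F axial 1.1 radial 2.5 tang 5.9 | centre [-60.2   8.9] r 60.5 e(vs mid) [2.3 5.6] resid [ 0.6  0.7  0.4 -0.1 -0.7]
gap 21.6 |F| 6.5 turned 587.9 deg, cmd radius-r -0.3, lag deg -1.2
rate deg/s 46.8
next [[0.005, -0.0062], [0.0105, -0.0121], [0.0163, -0.0176], [0.0225, -0.0226]]
```

```bash
python3 -m handwheel '[[[0,0.0049,-0.0063,0,0,0,-1],[0,0.0102,-0.0124,0,0,0,-1],[0,0.0159,-0.0181,0,0,0,-1],[0,0.0221,-0.0232,0,0,0,-1]]]'
python3 crank.py 0,0.0221,-0.0232 3.8,3.8,3.8,3.8
```

```text
clock: 22.2
eef_pos: [0.563, -0.0678, 0.1332]
orientation: [0.597, 0.616, 0.347, -0.379]
wrist_force: [6.0, 5.6, -1.2]
finger_gap: 0.243
clk 22.20 eef(x,y,z) [ -0.2 -93.2 -40.6] cmd [  0.2 -96.4 -40. ]
F axial 3.7 radial 2.4 tang 7.0 | centre [-60.2   8.9] r 60.5 e(vs mid) [2.3 5.6] resid [ 0.7  0.4 -0.  -0.6 -1. ]
gap 21.3 |F| 8.3 turned 604.7 deg, cmd radius-r 0.4, lag deg -2.8
rate deg/s 50.3
next [[0.0066, -0.0047], [0.0134, -0.009], [0.0206, -0.0128], [0.028, -0.016]]
```

```bash
python3 -m handwheel '[[[0.0003,0.0061,-0.0049,0,0,0,-1],[0.0005,0.0125,-0.0094,0,0,0,-1],[0.0005,0.0193,-0.0134,0,0,0,-1],[0.0005,0.0263,-0.0168,0,0,0,-1]]]'
python3 crank.py 0.0005,0.0263,-0.0168 3.7,3.7,3.7,3.7
```

```text
clock: 22.53
eef_pos: [0.5772, -0.061, 0.1408]
orientation: [0.598, 0.617, 0.345, -0.377]
wrist_force: [10.6, 0.7, -1.8]
finger_gap: 0.242
clk 22.53 eef(x,y,z) [ -0.5 -77.5 -48.1] cmd [  0.5 -83.2 -48.4]
F axial 6.5 radial -1.2 tang 8.4 | centre [-60.2   9. ] r 60.4 e(vs mid) [2.3 5.7] resid [ 0.5  0.  -0.5 -0.9 -0.8]
gap 21.3 |F| 10.7 turned 621.6 deg, cmd radius-r 1.4, lag deg -5.0
rate deg/s 50.5
next [[0.0075, -0.0027], [0.0152, -0.0048], [0.023, -0.0065], [0.0309, -0.0077]]
```

```bash
python3 -m handwheel '[[[0.0005,0.0071,-0.0026,0,0,0,-1],[0.001,0.0143,-0.0047,0,0,0,-1],[0.001,0.0216,-0.0063,0,0,0,-1],[0.001,0.029,-0.0075,0,0,0,-1]]]'
python3 crank.py 0.001,0.029,-0.0075 3.8,3.8,3.8,3.8
```

```text
clock: 22.87
eef_pos: [0.5911, -0.0589, 0.1479]
orientation: [0.599, 0.617, 0.344, -0.377]
wrist_force: [8.9, -2.5, -2.6]
finger_gap: 0.242
clk 22.87 eef(x,y,z) [ -0.3 -62.  -51. ] cmd [  1.  -68.7 -52.1]
F axial 6.4 radial -2.2 tang 6.7 | centre [-60.2   9. ] r 60.4 e(vs mid) [2.3 5.7] resid [ 0.1 -0.5 -0.9 -0.8 -0.4]
gap 21.3 |F| 9.6 turned 636.8 deg, cmd radius-r 1.3, lag deg -6.3
rate deg/s 45.4
next [[0.0082, -0.0007], [0.0163, -0.0009], [0.0245, -0.0005], [0.0326, 0.0002]]
```

```bash
python3 -m handwheel '[[[0.0005,0.0082,-0.0006,0,0,0,-1],[0.001,0.0163,-0.0008,0,0,0,-1],[0.001,0.0245,-0.0003,0,0,0,-1],[0.001,0.0326,0.0005,0,0,0,-1]]]'
python3 crank.py 0.001,0.0326,0.0005 3.9,3.9,3.9,3.9
```

```text
clock: 23.2
eef_pos: [0.6052, -0.0606, 0.1549]
orientation: [0.599, 0.616, 0.345, -0.378]
wrist_force: [5.7, -6.3, -0.5]
finger_gap: 0.24
clk 23.20 eef(x,y,z) [  0.1 -46.2 -49.9] cmd [  1.5 -52.4 -51.9]
F axial 3.2 radial -4.7 tang 6.4 | centre [-60.2   9. ] r 60.4 e(vs mid) [2.3 5.7] resid [-0.5 -0.8 -0.7 -0.4  0.2]
gap 21.1 |F| 8.5 turned 651.9 deg, cmd radius-r 1.0, lag deg -6.1
rate deg/s 45.3
next [[0.0082, 0.0016], [0.0162, 0.0038], [0.0241, 0.0066], [0.0318, 0.0095]]
```

```bash
python3 -m handwheel '[[[0,0.0081,0.0018,0,0,0,-1],[0,0.0161,0.0042,0,0,0,-1],[0,0.0239,0.0072,0,0,0,-1],[0,0.0315,0.0102,0,0,0,-1]]]'
python3 crank.py 0,0.0315,0.0102 3.9,3.9,3.9,3.9
```

```text
clock: 23.53
eef_pos: [0.6176, -0.0665, 0.1614]
orientation: [0.598, 0.616, 0.345, -0.379]
wrist_force: [1.5, -5.3, 1.3]
finger_gap: 0.247
clk 23.53 eef(x,y,z) [  0.2 -31.8 -44.7] cmd [  1.5 -36.7 -46.8]
F axial -0.3 radial -3.7 tang 4.3 | centre [-60.2   9. ] r 60.4 e(vs mid) [2.3 5.7] resid [-0.8 -0.7 -0.4  0.2  0.4]
gap 21.7 |F| 5.7 turned 666.4 deg, cmd radius-r 0.2, lag deg -5.0
rate deg/s 43.3
next [[0.0074, 0.0037], [0.0145, 0.0078], [0.0213, 0.0125], [0.0278, 0.0173]]
```

```bash
python3 -m handwheel '[[[0,0.0074,0.0039,0,0,0,-1],[0,0.0144,0.0082,0,0,0,-1],[0,0.0211,0.0131,0,0,0,-1],[0,0.0274,0.0181,0,0,0,-1]]]'
python3 crank.py 0,0.0274,0.0181 4,4,4,4
```

```text
clock: 23.87
eef_pos: [0.6276, -0.0749, 0.1666]
orientation: [0.597, 0.616, 0.347, -0.379]
wrist_force: [-1.0, -1.8, 4.4]
finger_gap: 0.242
clk 23.87 eef(x,y,z) [  0.5 -20.2 -36.9] cmd [  1.5 -23.  -37.7]
F axial -4.3 radial -0.6 tang 2.1 | centre [-60.2   9. ] r 60.4 e(vs mid) [2.3 5.7] resid [-0.8 -0.4  0.2  0.3  0.4]
gap 21.3 |F| 4.8 turned 679.6 deg, cmd radius-r -0.6, lag deg -2.6
rate deg/s 39.7
next [[0.0063, 0.0054], [0.0122, 0.0113], [0.0177, 0.0176], [0.0228, 0.0242]]
```

```bash
python3 -m handwheel '[[[-0.0003,0.0066,0.0057,0,0,0,-1],[-0.0006,0.0129,0.012,0,0,0,-1],[-0.001,0.0186,0.0188,0,0,0,-1],[-0.001,0.0238,0.0258,0,0,0,-1]]]'
python3 crank.py -0.001,0.0238,0.0258 4.2,4.2,4,3.6
```

```text
clock: 24.2
eef_pos: [0.6362, -0.0873, 0.1715]
orientation: [0.596, 0.616, 0.348, -0.379]
wrist_force: [-1.3, 1.1, 5.8]
finger_gap: 0.244
clk 24.20 eef(x,y,z) [  0.4  -9.8 -24.9] cmd [  1.  -11.1 -24.8]
F axial -5.8 radial 1.8 tang 0.0 | centre [-60.2   9. ] r 60.4 e(vs mid) [2.3 5.7] resid [-0.4  0.2  0.3  0.4  0.3]
gap 21.5 |F| 6.1 turned 694.6 deg, cmd radius-r -0.8, lag deg -0.7
rate deg/s 45.1
next [[0.0048, 0.0073], [0.0091, 0.015], [0.0126, 0.0225], [0.0152, 0.0296]]
```

```bash
python3 -m handwheel '[[[-0.0004,0.0048,0.0073,0,0,0,-1],[-0.0008,0.0092,0.015,0,0,0,-1],[-0.001,0.0128,0.0226,0,0,0,-1],[-0.001,0.0155,0.0298,0,0,0,-1]]]'
python3 crank.py -0.001,0.0155,0.0298 3.8,3.4,2.8,2.2,1.4,0.8,0.4
```

```text
clock: 24.53
eef_pos: [0.6417, -0.1025, 0.1751]
orientation: [0.596, 0.616, 0.349, -0.38]
wrist_force: [-1.4, 1.8, 5.7]
finger_gap: 0.242
clk 24.53 eef(x,y,z) [  0.2  -2.5 -10.1] cmd [ 0.5 -3.3 -9.9]
F axial -5.7 radial 1.8 tang -1.2 | centre [-60.2   9. ] r 60.4 e(vs mid) [2.3 5.7] resid [0.1 0.3 0.4 0.3 0.3]
gap 21.3 |F| 6.1 turned 710.2 deg, cmd radius-r -0.5, lag deg -0.1
rate deg/s 46.8
next [[0.0024, 0.0076], [0.0041, 0.0145], [0.0052, 0.0203], [0.0058, 0.0248], [0.0061, 0.0278], [0.0062, 0.0294], [0.0063, 0.0303]]
```

```bash
python3 -m handwheel '[[[0,0.0024,0.0076,0,0,0,-1],[-0.0003,0.0041,0.0145,0,0,0,-1],[-0.0006,0.0052,0.0203,0,0,0,-1],[-0.001,0.0058,0.0248,0,0,0,-1],[-0.001,0.0061,0.0278,0,0,0,-1],[-0.001,0.0062,0.0294,0,0,0,-1],[-0.001,0.0063,0.03,0,0,0,-1],[-0.001,0.0063,0.03,0,0,0,-1],[-0.001,0.0063,0.03,0,0,0,-1]]]'
python3 crank.py -0.001,0.0063,0.03
```

```text
clock: 25.28
eef_pos: [0.6433, -0.1176, 0.1767]
orientation: [0.596, 0.616, 0.349, -0.38]
wrist_force: [0.2, 3.3, 2.7]
finger_gap: 0.242
clk 25.28 eef(x,y,z) [-0.2  0.3  4.9] cmd [ 0.  -0.2  5.1]
F axial -2.3 radial 1.5 tang -3.2 | centre [-60.2   9. ] r 60.4 e(vs mid) [2.3 5.7] resid [0.3 0.4 0.3 0.3 0.2]
gap 21.3 |F| 4.3 turned 724.7 deg, cmd radius-r -0.3, lag deg 0.1
rate deg/s 19.3
```

Two turns are done (724.7°), at 40 to 56°/s between the starting ramp and the final slow-down. Now opening gently and backing out along the sleeve.

```bash
python3 -m handwheel '[[[0,0,-0.001,0,0,0,-0.48],[0,0,-0.002,0,0,0,-0.4],[0,0,-0.002,0,0,0,-0.3],[0,0,-0.002,0,0,0,-0.2],[0,0,-0.002,0,0,0,-0.1]]]'
python3 - <<'E'
from h import *
s=monitor.sense();R=Rt(s);print(s["finger_gap"]*88,R.inv().apply(s["wrist_force"]))
im=get_image("wrist");cv2.imwrite("pics/e1.png",im[:,:,::-1])
E
```

```text
clock: 25.7
eef_pos: [0.643, -0.117, 0.1763]
orientation: [0.596, 0.615, 0.349, -0.38]
wrist_force: [-0.1, -0.5, -0.1]
finger_gap: 0.439
38.658463988280666 [ 0.0145 -0.1139  0.5152]
```

View pics/e1.png

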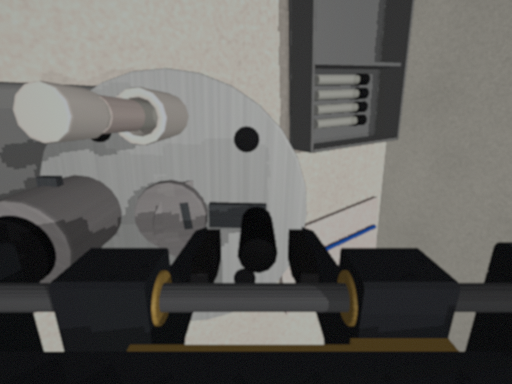

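The handle stands free between the open fingers at (257,245) with zero force, and the tube stands in its holder. Retracting.

```bash
python3 -m handwheel '[[[-0.01,0,0,0,0,0,-0.1],[-0.03,0,0,0,0,0,-0.1],[-0.06,0,0,0,0,0,-0.1],[-0.1,0,0,0,0,0,-0.1],[-0.15,0,0,0,0,0,-0.1],[-0.2,0,0,0,0,0,-0.1],[-0.25,0,0,0,0,0,-0.1],[-0.3,0,0,0,0,0,-0.1],[-0.34,0,0,0,0,0,-0.1],[-0.36,0,0,0,0,0,-0.1],[-0.36,0,0,0,0,0,-0.1],[-0.36,0,0,0,0,0,-0.1]]]'
python3 look.py z1
python3 - <<'E'
from h import *
a=cv2.imread("pics/scene0.png")[130:250,95:245];b=cv2.imread("pics/z1_s.png")[130:250,95:245]
cv2.imwrite("pics/z1_cmp.png",cv2.convertScaleAbs(np.hstack([cv2.resize(i,None,fx=2.6,fy=2.6,interpolation=cv2.INTER_CUBIC) for i in (a,b)]),alpha=1.3))
E
```

```text
clock: 26.75
eef_pos: [0.559, -0.1126, 0.3366]
orientation: [0.597, 0.616, 0.348, -0.379]
wrist_force: [0.0, 0.6, -0.3]
finger_gap: 0.447
26.75 [ 0.0177  0.6361 -0.2843] [-0.0638  0.2993  0.0099] 39.34264984448476 [ 0.559  -0.1126  0.3366] [-0.3161 -0.2859  2.0429  0.1557  0.9151 -0.3294]
err to pre [ 0.1464 -0.1306 -0.1402  0.0001 -0.0005 -0.0024]
foot [ 0.5952 -0.1145  0.2687] px s [154.6526 100.8004] t [369.6521 153.8232] w [255.4526 201.4392]
mouth px s [193.8152 163.6008] t [317.873  172.3571] w [197.2241 113.4331]
```

View pics/z1_cmp.png

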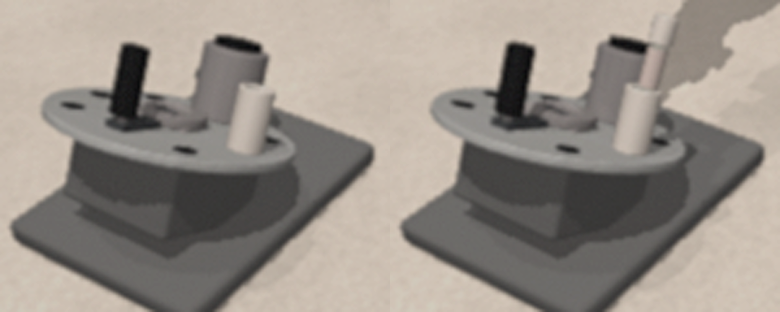

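View pics/z1_t.png

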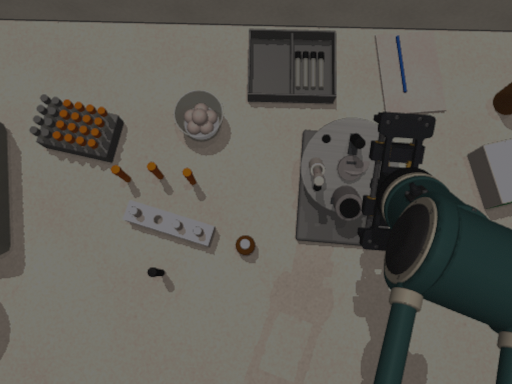

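View pics/z1_s.png

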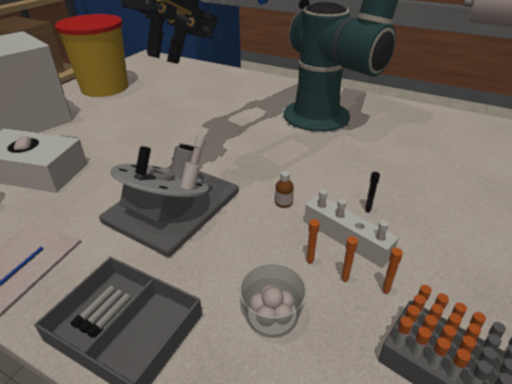

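The scene and top views show the disc back with canister low and handle uphill, the tube upright in its holder, and the other things where they were. A numeric check for base shift and disc stillness comes next.

```bash
python3 -m handwheel '[[[0,0,0,0,0,0,-0.1],[0,0,0,0,0,0,-0.1],[0,0,0,0,0,0,-0.1],[0,0,0,0,0,0,-0.1],[0,0,0,0,0,0,-0.1],[0,0,0,0,0,0,-0.1]]]'
python3 - <<'E'
from h import *
g=lambda f:cv2.cvtColor(f,cv2.COLOR_BGR2GRAY).astype(np.float32)
s2=g(get_image("scene")[:,:,::-1].copy());t2=g(get_image("top")[:,:,::-1].copy())
s0=g(cv2.imread("pics/scene0.png"));t0=g(cv2.imread("pics/top0.png"));s1=g(cv2.imread("pics/z1_s.png"));p1=g(cv2.imread("pics/p1_s.png"))
def sh(a,b,x,y,w,h):
    t=a[y+3:y+h-3,x+3:x+w-3];m=cv2.matchTemplate(b[y:y+h,x:x+w],t,cv2.TM_CCOEFF_NORMED)
    _,v,_,l=cv2.minMaxLoc(m);X,Y=l
    def sub(a,b,c): return .5*(a-c)/(a-2*b+c) if 1 else 0
    dx=sub(m[Y,X-1],m[Y,X],m[Y,X+1]) if 0<X<6 else 9;dy=sub(m[Y-1,X],m[Y,X],m[Y+1,X]) if 0<Y<6 else 9
    return round(v,3),X-3+round(float(dx),2),Y-3+round(float(dy),2)
print("scene base corners start->now",sh(s0,s2,95,195,60,50),sh(s0,s2,140,215,50,35),sh(s0,s2,210,165,40,40))
print("top base corner",sh(t0,t2,290,215,30,40))
print("disc move last .5s",sh(s1,s2,130,140,80,60), "bystanders", sh(s0,s2,270,165,30,45),sh(s0,s2,235,260,75,75),sh(s0,s2,370,225,35,30))
s=monitor.sense();print(s["clock"],s["wrist_force"],s["qd"].round(3))
E
```

```text
clock: 27.4
eef_pos: [0.5591, -0.1125, 0.3358]
orientation: [0.596, 0.616, 0.349, -0.38]
wrist_force: [-0.6, 0.2, 0.7]
finger_gap: 0.453
scene base corners start->now (1.0, -0.01, 0.0) (0.998, -0.01, -0.01) (0.994, -0.03, -0.06)
top base corner (0.993, 0.03, 0.02)
disc move last .5s (1.0, 0.0, -0.01) bystanders (0.998, 0.0, -0.04) (0.999, 0.0, -0.01) (1.0, -0.01, 0.01)
27.5 [ 0.7533 -0.1123 -0.3573] [-0.001 -0.002 -0.001  0.     0.001 -0.002]
```

The mixer base and the bystanders have moved less than 0.1 px, the disc is at rest, and the robot touches nothing. Handing in.

```bash
python3 -c "
from plant import arm
print(arm.close_job())"
```

```text
the job is handed in; nothing more can be done
None
```

The job is done and handed in at about 27.5 s of the 72 s allowed; no verdict was reported. The long white-capped tube stands cap up in the mixer holder. The disc made two clockwise turns (724.7° measured) and was let go with the heavy side lowest.

- **Tube:** I felt the holder floor at the expected 47 mm depth. The cap top then showed within about 1.5 px of where a fully seated tube should be.
- **Pace:** The two turns took 7.9 s and 7.8 s with no stall. Between the starting ramp and the final slow-down, the speed ran at 40–56°/s. The fastest moment came as the load eased off near the top of the first turn (56°/s, a pace of 6.5 s a turn).
- **Forces:** The readings I took while cranking were at most about 15.5 N, below the 25 N that would drag the mixer. They were only taken every quarter to half second. The turning axis came out about 6 mm from the disc's middle, within the 5–9 mm given.
- **Last checks:** The mixer base, dropper, tub and the short tube I checked had moved less than 0.1 px since the start. The disc was still after release, and the force on the gripper was about zero.
- **Disagreements:** My first guess of the turning circle was off by 2–3 mm. That put up to about 10 N of sideways load on the handle in the first turn; it stayed under 5 N in the second. The mixer's direction came out as -3° in one view and -4.3° in another, and I used -3°.

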